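Stand up the toppled brush rest, check it is firm, lay the brush on it

TASK

The three-peaked brush rest has toppled onto its back: set it down gently on its two feet, wholly on the dark slate slab, and let go. Make sure that it does not rock by pressing down lightly with the fingertips on top of its taller outer peak, and then on top of its shorter outer peak. Then lay the painting brush across one of its two valleys, so that it rests there by itself with its hair held up clear of everything, and leave the washer, the ink bowl and the paperweight where they are.

Things in the scene. Friction and masses are not known exactly. Their poses are not given: they have to be found in the camera images.
- rest: Brush rest, green cast stoneware, 0.42 kg, 160 mm long, 86 mm high, three peaks in a row. Origin: underside, midway between its feet. z is up when it stands, y runs lengthwise to the taller outer peak, -x is its fluted front, +x its back. Two flat feet, each 34 mm in x, y = 44 to 80 and -44 to -80 mm. At the start it leans 50 degrees (0.87 rad) backwards, its top away from the robot.
- rest_middle (a point): Good grip: centre of the rest's middle peak, 55 mm above its underside. The peak is 36 mm wide (y = -18 to 18 mm), 28 mm thick in x, with flat parallel flanks from z = 30 to 68 mm and a round top at 86 mm. A 32 mm wide valley lies on either side of it.
- rest_crag (a point): Outermost point of the round crag, 24 mm thick, that juts 28 mm from the middle of the rest's back, 34 mm above its underside. At the start the rest lies on this crag and the rear edges of its feet. Let go while leaning well back it slumps there again; its feet are its only firm stand.
- valley_tall (a point): Middle of the level floor of the valley between the middle and the taller outer peak, 30 mm above the rest's underside at its y = 34 mm. The valley is 32 mm wide in y (18 to 50 mm), its floor 28 mm long in x; a brush lies across it along x.
- valley_short (a point): The same for the valley between the middle and the shorter outer peak: 30 mm above the rest's underside, at its y = -34 mm (y = -18 to -50 mm).
- peak_tall: The taller outer peak of the brush rest, part of it (at y = 65 mm of the rest): 30 mm wide in y, 28 mm thick in x, with a round top. Origin: the highest point of its top, 64 mm above the rest's underside; axes as the rest's. A light press of 3 to 15 N here is right.
- peak_short: The shorter outer peak of the brush rest, part of it (at y = -65 mm of the rest): 30 mm wide in y, 28 mm thick in x, with a round top. Origin: the highest point of its top, 48 mm above the rest's underside; axes as the rest's. A light press of 3 to 15 N here is right.
- rest_end_tall (a point): Point on the underside of the brush rest at the outer end of the foot under the taller outer peak (y = 80 mm of the rest).
- rest_end_short (a point): Point on the underside of the brush rest at the outer end of the foot under the shorter outer peak (y = -80 mm of the rest).
- slab: Flat dark slate drip slab, fixed to the table, 150 mm along its x, 230 mm along its y, 10 mm thick. Origin: centre of its underside, so its top is at z = 10 mm.
- brush: Painting brush, 200 mm long, about 45 g: round bamboo handle 14 mm thick with a red knob at the tail, black collar, tapering black hair. Origin: on its axis at mid length; x runs along it towards the hair. Handle from x = -100 to 34 mm, collar to 50 mm, hair from 50 to 100 mm. Its centre of mass lies at about x = -11 mm. It lies on the table at the start.
- brush_tip (a point): Tip of the brush's hair, at x = 100 mm of the brush.
- washer: Bystander: grey plastic brush washer, an open tub in two halves, 110 x 140 x 85 mm. Origin: centre of its underside.
- ink_bowl: Bystander: white ceramic ink bowl, 100 mm across, 42 mm high. Origin: centre of its underside.
- paperweight: Bystander: dark wooden paperweight bar, 40 x 180 x 24 mm (x, y, z). Origin: centre of its underside.
Mind the look-alikes: they are no part of the job. What is shaped like the rest but yellow is not meant.

How it is judged:
By the outcome, as a careful person would: the job done as asked, in the order asked, and still so for the second after the job is handed in, with the robot touching nothing.
It also fails if it takes over 72 s, if anything falls off the work surface, if the arm or the gripper's body presses on something with over 40 N, if the wrist force passes 120 N, or if a joint passes its speed limit or range.

ROBOT

A 7-joint arm with a two-finger parallel gripper is mounted at the origin on the work surface. World frame = base frame: x ahead of the robot, y to its left, z up, the work surface at z = 0. Lengths are in mm, angles in rad, forces in N, time in s.
With the tool pointing down it reaches from about 400 to 875 mm from the base axis. Payload 4.4 kg.
Tool frame: the origin (TCP) lies midway between the tips of the shut fingers; the grasp point (between the pads) lies 19 mm behind it (ctrl.pinch_z is the distance from the TCP to the grasp point, in mm); z points along the fingers, y is the line along which they close (so a half turn about z gives the same grasp; the last joint's range is limited). The gripper opens to 85 mm and grips with 20 to 120 N. Pads are 22 mm wide; open, the fingers measure 114 mm over their backs; the gripper's body (76 mm by 85 mm) begins 54 mm behind the grasp point. The pads swing forward as they close: fully open they stand 13 mm farther back than shut.
Start: joints at [1.165, 0.628, 0.038, 1.517, -0.027, 0.996, -0.02], TCP at [216.672, -612.839, 231.313] pointing down, gripper open.
Joint ranges: [-3.06, 3.06], [-0.37, 2.12], [-1.25, 1.32], [0.18, 2.47], [-1.1, 4.24], [0.23, 1.98], [-2.94, 2.94]. Speed limits (rad/s): [2.57, 2.57, 3.14, 3.14, 3.14, 3.14, 3.14].

INTERFACE

Orientations are given as [roll, pitch, yaw] about the fixed x, y, z axes, in that order (R = Rz(yaw) Ry(pitch) Rx(roll)).
In Python, from cell import read_state, cams, order, ctrl gives the robot as it stands.
- The arm moves only by the tool move_arm, never from a script. Its argument "targets" is text: rows parted by semicolons, each of 7 numbers parted by spaces: the gripper's target within -1 to 1 (fully open at 1, half-way at 0, shut at -1), then the shift along the tool's x, y, z in cm, then the turn, a rotation vector about the tool's x, y, z in degrees. A call has 1 to 5 rows; each row shifts and turns the commanded pose from where the row before left it, along the tool's axes as they then stand; what a row does not reach is not made up. A row lasts 1/12 s, in which the tool goes at most 41.7 mm and 7.16 degrees, less where a joint would pass 70% of its speed; a pose out of reach is approached as far as the arm can. A call with a gripper value outside its range is refused whole. The fingers move at their own pace and stop on an object; the grip force is fixed at half the most. Time passes only in rows, so rows that do not move let the fingers close. It gives the time, the measured TCP pose, the force, the opening and the grip force at its end, in the units of the state.
- read_state(): the state, without advancing time (a new reading comes with each control period).
- cams.get_image(name): name is "scene" or "side" or "wrist"; returns a dict with "color" (384x512x3 uint8, red, green, blue), "fovy" (degrees; the focal length in pixels is half the picture's height over the tangent of half this angle, whatever the lens; pixels are square), "cx", "cy" (the principal point, pixels), "rvec" (rotation vector, rad) and "tvec" (3), from world to camera coordinates, as OpenCV has them. Camera axes: x right, y down, z forward; pixel columns grow to the right and rows downward; lengths in mm; the calibration is good to about 2 mm. A picture is of the moment at which its call begins. There is no depth.
- order.finish_job(): hands the job in; it is judged then, once.
The state is a dict: "clock": time; "qpos": joint angles; "qd": joint speeds; "tau": joint torques, N m; "eef_pos": TCP position; "tool_rot": TCP orientation; "force": force on the tool from outside, world axes, zero at the start; "torque": the same for the moment, N m; "width": finger opening in mm; "gripper_force": force on a finger pad.
Only numpy, scipy, OpenCV 4.12 (cv2) and the standard library are available. Lean on these libraries where they do the work, as an engineer would, in place of code of your own. Each camera call takes 0.05 s, during which the arm holds its last target. There are 200 camera calls.

## Working session

There is one attempt and no reset: what is moved stays moved. The work goes in short steps, Python scripts to look and compute and a tool call to move; the robot and the scene stay as the last step left them, time stands still between calls to the robot, and variables do not carry over. Pictures are saved under pics/ and viewed, at most 10 in all, crops included, and the job is handed in when it is done.

Besides the shell and the picture viewer there is one more tool, called after "Call:" by a JSON object that holds its "op" and its "data", one argument or row to a line. move_arm: Moves the arm, as the interface text tells. Its arguments: {"type":"object","properties":{"targets":{"type":"string"}},"required":["targets"]}

```bash
mkdir -p pics; ls
cat > h.py <<'E'
import numpy as np, cv2
from cell import read_state, cams, order, ctrl
def K(d):
    f=d["color"].shape[0]/2/np.tan(np.radians(d["fovy"])/2)
    return np.array([[f,0,d["cx"]],[0,f,d["cy"]],[0,0,1.]])
def ray(d,u,v):
    R=cv2.Rodrigues(np.array(d["rvec"],float))[0]; t=np.array(d["tvec"],float).ravel()
    r=R.T@np.linalg.inv(K(d))@np.array([u,v,1.]); return -R.T@t, r/np.linalg.norm(r)
def onz(d,u,v,z):
    c,r=ray(d,u,v); return c+r*(z-c[2])/r[2]
def proj(d,P):
    return cv2.projectPoints(np.array(P,float).reshape(-1,3),np.array(d["rvec"],float),np.array(d["tvec"],float),K(d),None)[0].reshape(-1,2)
def tri(a,b):  # list of (d,u,v)
    A=np.zeros((3,3));B=np.zeros(3)
    for d,u,v in [a,b]:
        c,r=ray(d,u,v);M=np.eye(3)-np.outer(r,r);A+=M;B+=M@c
    return np.linalg.solve(A,B)
def save(d,n,crop=None,s=1):
    im=d["color"][:,:,::-1]
    if crop: x0,y0,x1,y1=crop; im=im[y0:y1,x0:x1]
    cv2.imwrite("pics/"+n,cv2.resize(im,None,fx=s,fy=s,interpolation=cv2.INTER_CUBIC))
E
python3 - <<'E'
from h import *
import pickle
np.set_printoptions(precision=3,suppress=True)
a=cams.get_image("scene");b=cams.get_image("side")
pickle.dump((a,b),open("first.pkl","wb"))
im=np.vstack([a["color"],b["color"]])[:,:,::-1]
cv2.imwrite("pics/a.png",cv2.resize(a["color"][:,:,::-1],(800,600)));cv2.imwrite("pics/b.png",cv2.resize(b["color"][:,:,::-1],(800,600)))
for d in (a,b): print(ray(d,256,192), d["fovy"])
print(read_state())
E
```

```text
pics
(array([1368.761,  734.364,  803.551]), array([-0.629, -0.529, -0.57 ])) 43.30598770245932
(array([304.065, 746.081, 815.021]), array([ 0.246, -0.663, -0.707])) 55.61732686323176
{'clock': 0.1, 'qpos': array([ 1.165,  0.629,  0.038,  1.518, -0.027,  0.996, -0.02 ]), 'qd': array([ 0.001, -0.001,  0.   , -0.002,  0.   ,  0.001,  0.001]), 'tau': array([  0.003, -56.453,   1.23 , -19.397,   0.011,   0.006,   0.   ]), 'eef_pos': array([ 216.487, -612.318,  230.494]), 'tool_rot': array([-3.14,  0.  ,  0.34]), 'force': array([-0.336, -0.395, -1.108]), 'torque': array([-0.022, -0.023, -0.056]), 'gripper_force': 0.0, 'width': 85.43062803232061}
```

View pics/a.png

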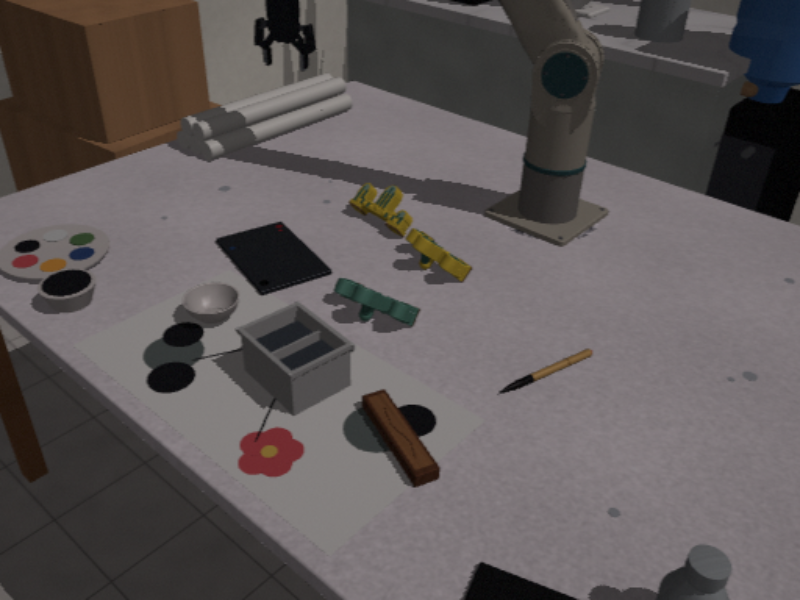

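View pics/b.png

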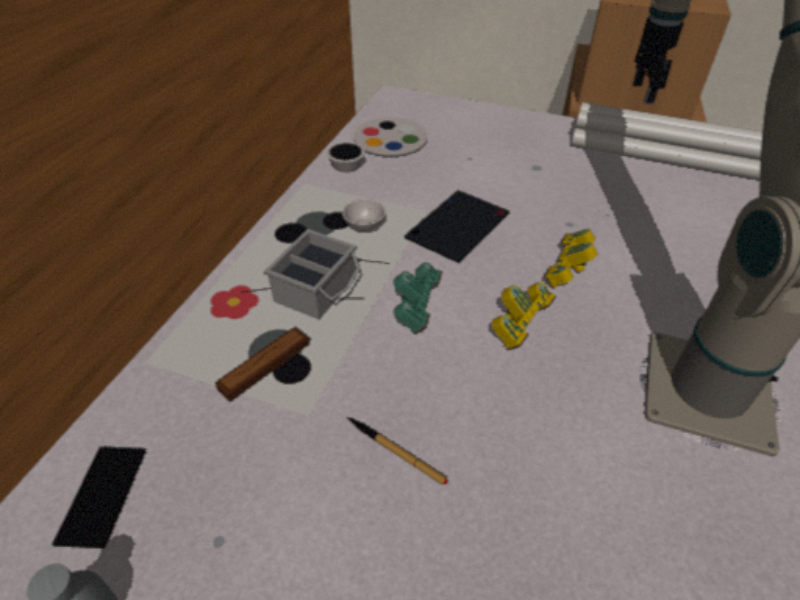

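The pictures show, in 800x600 pixels (side view):
- **Rest:** the green one at (417,297) is the one meant. The two yellow look-alikes are at (523,312) and (573,257).
- **Slab:** the candidates are dark plates at (457,226) and (98,495), which I'll tell apart by size.
- **Brush:** (397,450).
- **Bystanders:** the washer is at (313,273), the paperweight at (263,363) and the bowl at (363,215).

```bash
cat > m1.py <<'E'
from h import *
import pickle
np.set_printoptions(precision=1,suppress=True)
a,b=pickle.load(open("first.pkl","rb"))
def quad(d,n,x0,y0,x1,y1,z):
    m=(d["color"].max(2)<55).astype(np.uint8); w=np.zeros_like(m); w[y0:y1,x0:x1]=m[y0:y1,x0:x1]
    w=cv2.morphologyEx(w,cv2.MORPH_CLOSE,np.ones((5,5)))
    c=max(cv2.findContours(w,0,2)[0],key=cv2.contourArea)
    P=np.array([onz(d,*p[0],z)[:2] for p in c],np.float32)
    r=cv2.minAreaRect(P); print(n,r,cv2.boxPoints(r).tolist())
s=.64
quad(b,"slabside",250,115,330,172,10)
quad(a,"slabscene",130,135,218,192,10)
quad(b,"other",25,280,100,355,3)
# green
for n,d in(("scene",a),("side",b)):
    h=cv2.cvtColor(d["color"],cv2.COLOR_RGB2HSV)
    m=((h[:,:,0]>65)&(h[:,:,0]<95)&(h[:,:,1]>80)&(h[:,:,2]>30)).astype(np.uint8)
    x0,y0,x1,y1=(200,165,280,215) if n=="scene" else (245,160,290,220)
    w=np.zeros_like(m); w[y0:y1,x0:x1]=m[y0:y1,x0:x1]
    M=cv2.moments(w); print(n,M["m00"],M["m10"]/M["m00"],M["m01"]/M["m00"],cv2.boundingRect(w))
    # brush
    m=((h[:,:,0]>8)&(h[:,:,0]<25)&(h[:,:,1]>100)&(h[:,:,2]>70)).astype(np.uint8)
    x0,y0,x1,y1=(310,215,390,255) if n=="scene" else (215,260,295,315)
    w=np.zeros_like(m); w[y0:y1,x0:x1]=m[y0:y1,x0:x1]
    p=np.argwhere(w)[:,::-1].astype(np.float32)
    c=p.mean(0);u=np.linalg.svd(p-c,full_matrices=False)[2][0];t=(p-c)@u
    for k in (t.min(),t.max()): print("handle end",c+k*u, onz(d,*(c+k*u),7))
    m=(d["color"].max(2)<70).astype(np.uint8); w=np.zeros_like(m); w[y0:y1,x0:x1]=m[y0:y1,x0:x1]
    p=np.argwhere(w)[:,::-1].astype(np.float32);t=(p-c)@u
    for k in (t.min(),t.max()): print("dark end",c+k*u, onz(d,*(c+k*u),5))
A=cv2.resize(a["color"][170:215,205:275],(790,508),interpolation=cv2.INTER_CUBIC)
cv2.imwrite("pics/c1.png",A[:,:,::-1])
B=cv2.resize(b["color"][155:225,235:305],(590,590),interpolation=cv2.INTER_CUBIC)
cv2.imwrite("pics/c2.png",B[:,:,::-1])
E
python3 m1.py
```

```text
slabside ((546.2305908203125, -291.6719970703125), (231.0103759765625, 147.49984741210938), 73.95051574707031) [[443.4217529296875, -382.28570556640625], [585.1725463867188, -423.06463623046875], [649.0394287109375, -201.05828857421875], [507.28863525390625, -160.27935791015625]]
slabscene ((553.635498046875, -293.2551574707031), (236.3520965576172, 153.01275634765625), 74.06568908691406) [[447.625244140625, -385.8868408203125], [594.7587890625, -427.89422607421875], [659.645751953125, -200.62347412109375], [512.51220703125, -158.6160888671875]]
other ((860.2874145507812, 521.5053100585938), (75.00218200683594, 154.33248901367188), 17.307727813720703) [[801.5271606445312, 584.020751953125], [847.4415893554688, 436.6763916015625], [919.0476684570312, 458.9898681640625], [873.1332397460938, 606.334228515625]]
scene 578.0 240.1401384083045 192.7560553633218 (215, 167, 59, 41)
handle end [377.8 224.7] [381.9 330.2   7. ]
handle end [340.9 241. ] [506.  294.6   7. ]
dark end [364.  230.8] [427.4 315.4   5. ]
dark end [319.7 250.3] [570.1 274.5   5. ]
side 646.0 265.60526315789474 189.77399380804954 (253, 170, 28, 42)
handle end [240.2 278.7] [514.3 292.4   7. ]
handle end [284.1 307.4] [387.1 328.4   7. ]
dark end [222.8 267.4] [569.9 275.7   5. ]
dark end [240.  278.6] [515.5 291.1   5. ]
```

View pics/c2.png

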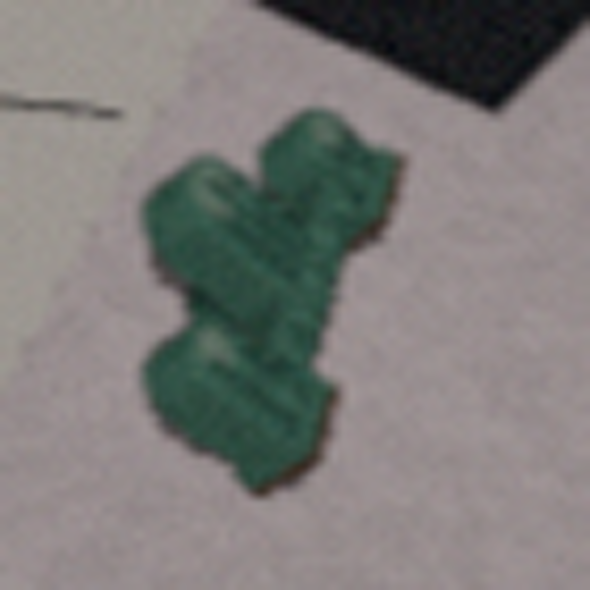

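View pics/c1.png

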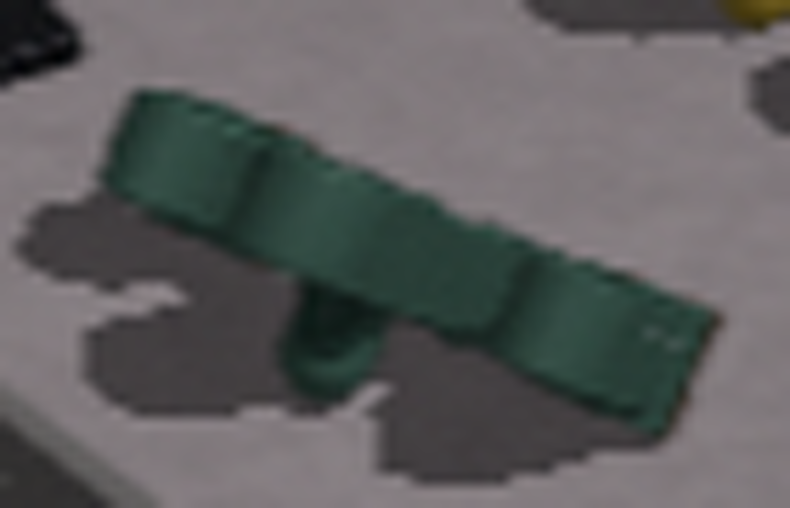

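The crops show the fluted green front facing up, the crag underneath, and the underside facing the robot. The tall outer peak is the lower one in the side crop, at world +y. I'll triangulate rough points next, then go over it for a close wrist view.

```bash
cat > m2.py <<'E'
from h import *
import pickle
np.set_printoptions(precision=1,suppress=True)
a,b=pickle.load(open("first.pkl","rb"))
S=lambda x,y:(a,205+x*70/790,170+y*45/508)
D=lambda x,y:(b,235+x*70/590,155+y*70/590)
print("tall end front-bottom",tri(S(718,320),D(330,385)), onz(*S(718,320),26),onz(*D(330,385),26))
print("tall end rear-bottom",tri(S(655,435),D(260,490)),onz(*S(655,435),0),onz(*D(260,490),0))
print("short end front-bottom",onz(*D(402,155),26))
print("crag",onz(*S(330,400),3))
T=lambda x,y,z:onz(b,x*.64,y*.64,z)
print("washer",T(313,248,85),T(355,245,85),T(268,270,85),T(315,292,85)); print("bowl",T(363,213,42)); print("pw",T(300,330,24),T(225,390,24))
E
python3 m2.py
```

```text
tall end front-bottom [510.   48.1  34.9] [510.7  58.6  26. ] [514.4  21.3  26. ]
tall end rear-bottom [528.7  54.6  -1. ] [530.  56.   0.] [528.5  55.    0. ]
short end front-bottom [ 526.9 -104.2   26. ]
crag [577.4  -9.2   3. ]
washer [771.3 -15.7  85. ] [696.8 -53.7  85. ] [821.9  73.2  85. ] [711.1  96.2  85. ]
bowl [ 748.8 -211.8   42. ]
pw [725.7 142.9  24. ] [780.5 308.   24. ]
```

Call:
{"op": "move_arm", "data": {
  "targets": "1 3 -4 -2 0 0 0; 1 3 -3 -1 0 0 3; 1 3 -3 -1 0 0 3; 1 3 -3 -1 0 0 3; 1 3 -3 0 0 0 3"
}}

```text
clock: 0.52
eef_pos: [310.3, -433.9, 276.9]
tool_rot: [3.14, -0.001, 0.126]
force: [1.0, -0.6, -0.8]
width: 85.5
gripper_force: 0.0
```

Call:
{"op": "move_arm", "data": {
  "targets": "1 2.24 -3.1 0 0 0 0; 1 2.24 -3.1 0 0 0 0; 1 2.24 -3.1 0 0 0 0; 1 2.24 -3.1 0 0 0 0; 1 2.24 -3.1 0 0 0 0"
}}

```text
clock: 0.93
eef_pos: [401.2, -264.7, 275.4]
tool_rot: [-3.141, 0.0, 0.13]
force: [1.4, -0.4, 0.5]
width: 85.6
gripper_force: 0.0
```

Call:
{"op": "move_arm", "data": {
  "targets": "0.3 2.24 -3.1 0 0 0 0; 0.3 2.24 -3.1 0 0 0 0; 0.3 2.24 -3.1 0 0 0 0; 0.3 2.24 -3.1 0 0 0 0; 0.3 2.24 -3.1 0 0 0 0"
}}

```text
clock: 1.35
eef_pos: [492.0, -96.5, 275.3]
tool_rot: [-3.142, 0.0, 0.13]
force: [1.3, 0.2, -0.6]
width: 55.9
gripper_force: 0.0
```

Call:
{"op": "move_arm", "data": {
  "targets": "0.3 2.24 -3.1 0 0 0 0; 0.3 2.24 -3.1 0 0 0 0; 0.3 0 0 0 0 0 0; 0.3 0 0 0 0 0 0"
}}

```text
clock: 1.68
eef_pos: [528.5, -28.2, 274.9]
tool_rot: [-3.141, 0.001, 0.136]
force: [-0.5, 0.4, -0.1]
width: 55.5
gripper_force: 0.0
```

Run:
```python
from h import *
import pickle
np.set_printoptions(precision=2,suppress=True)
w=cams.get_image("wrist"); s=read_state(); pickle.dump((w,s),open("w1.pkl","wb"))
print(ray(w,w["cx"],w["cy"]),w["fovy"],s["eef_pos"],s["tool_rot"],s["width"],s["qpos"])
im=cv2.resize(w["color"],(800,600))[:,:,::-1].copy()
cv2.imwrite("pics/w1.png",im)
```

```text
(array([599.66, -18.38, 417.4 ]), array([-0.28, -0.04, -0.96])) 61.179502509869174 [527.75 -30.58 274.94] [3.14 0.   0.13] 55.431192164892124 [ 0.03  0.4  -0.03  1.8   0.02  0.94 -1.45]
```

View pics/w1.png

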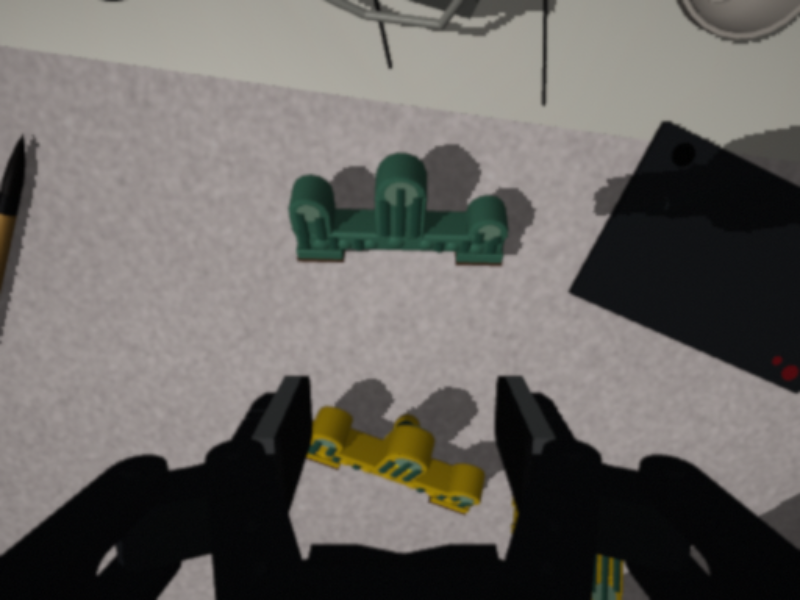

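The wrist view shows the rest upright in the picture. Its foot front edges run from (297,250) to (503,253), the middle peak is at x≈400, and the tall peak is on the left. The slab is at right and a yellow decoy sits below.

Run:
```python
from h import *
import pickle
np.set_printoptions(precision=1,suppress=True)
w,s=pickle.load(open("w1.pkl","rb"))
W=lambda u,v,z:onz(w,u*.64,v*.64,z)
L=W(297,250,26);R=W(503,253,26); d=L-R
yaw=np.arctan2(-d[0],d[1]); print(L,R,np.linalg.norm(d),np.degrees(yaw))
def pose(o,yaw,lean):
    c,sn=np.cos(yaw),np.sin(yaw);cl,sl=np.cos(lean),np.sin(lean)
    return np.array([[c,-sn,0],[sn,c,0],[0,0,1]])@np.array([[cl,0,sl],[0,1,0],[-sl,0,cl]])
RR=pose(0,yaw,.87); m=(L+R)/2
o=m-RR@[-17,0,0]; print("origin",o)
for n,p in dict(mid=[0,0,55],top=[0,0,86],tall=[0,65,64],short=[0,-65,48],fl=[-17,80,0],fr=[-17,-80,0]).items():
    P=o+RR@p; print(n,P,proj(w,P)/.64)
```

```text
[514.8  53.7  26. ] [ 534.5 -106.1   26. ] 160.9940705992499 7.018938620728963
origin [535.5 -24.8  13. ]
mid [577.2 -19.7  48.5] [[400.8 183.8]]
top [600.8 -16.8  68.5] [[401.2 148.7]]
tall [576.1  45.7  54.3] [[307.3 172.7]]
short [579.9 -84.9  44. ] [[490.9 192.3]]
fl [514.9  53.2  26. ] [[297.6 250. ]]
fr [ 534.4 -105.6   26. ] [[502.4 253. ]]
```

Call:
{"op": "move_arm", "data": {
  "targets": "0.2 1.52 -0.08 3.18 0 0 0; 0.2 1.52 -0.08 3.18 0 0 0; 0.2 1.52 -0.08 3.18 0 0 0; 0.2 1.52 -0.08 3.18 0 0 0; 0.2 1.52 -0.08 3.18 0 0 0"
}}

```text
clock: 2.15
eef_pos: [602.8, -19.7, 115.1]
tool_rot: [3.14, 0.001, 0.127]
force: [0.4, -0.7, 0.2]
width: 51.6
gripper_force: 0.0
```

Call:
{"op": "move_arm", "data": {
  "targets": "0.2 0 0 0 0 -6.67 0; 0.2 0 0 0 0 -6.67 0; 0.2 0 0 0 0 -6.66 0; 0.2 0 0 0 0 0 0; 0.2 0 0 0 0 0 0"
}}

```text
clock: 2.57
eef_pos: [602.8, -18.8, 114.4]
tool_rot: [3.141, 0.35, 0.128]
force: [-0.3, 0.3, 0.1]
width: 51.2
gripper_force: 0.0
```

```bash
cat > t.py <<'E'
# helper: tool-frame shift (cm) from current TCP to a world target
from h import *
from scipy.spatial.transform import Rotation as Ro
np.set_printoptions(precision=2,suppress=True)
def rel(target,s=None):
    s=s or read_state(); R=Ro.from_euler("xyz",s["tool_rot"]).as_matrix()
    return R.T@(np.array(target,float)-s["eef_pos"])/10
def info():
    s=read_state();R=Ro.from_euler("xyz",s["tool_rot"]).as_matrix()
    print("tcp",s["eef_pos"],"z",R[:,2],"y",R[:,1],"w",s["width"],"q",s["qpos"],"f",s["force"]);return s,R
E
python3 - <<'E'
from t import *
info(); print(rel([571.5,-20.4,31.2]))
E
```

```text
tcp [602.77 -18.8  114.42] z [-0.34 -0.04 -0.94] y [ 0.13 -0.99  0.  ] w 51.22152051061727 q [-0.03  0.88 -0.    1.4   0.04  1.21 -1.5 ] f [-0.27  0.3   0.14]
[-0.08 -0.25  8.89]
```

Call:
{"op": "move_arm", "data": {
  "targets": "0.2 0 -0.24 2 0 0 0; 0.2 0 0 1.5 0 0 0; 0.2 0 0 1.5 0 0 0; 0.2 0 0 1.5 0 0 0; 0.2 0 0 0 0 0 0"
}}

```text
clock: 2.98
eef_pos: [576.7, -19.5, 54.6]
tool_rot: [3.141, 0.353, 0.128]
force: [-0.1, 0.3, -0.0]
width: 51.3
gripper_force: 0.0
```

Run:
```python
from t import *
s,_=info(); print(rel([571.5,-20.4,31.2]))
w=cams.get_image("wrist"); save(w,"w2.png",None,1.5)
```

```text
tcp [576.65 -19.52  54.63] z [-0.34 -0.04 -0.94] y [ 0.13 -0.99  0.  ] w 51.25313833613745 q [-0.03  0.93 -0.    1.51  0.04  1.06 -1.5 ] f [-0.1   0.29 -0.01]
[0.32 0.02 2.38]
```

View pics/w2.png

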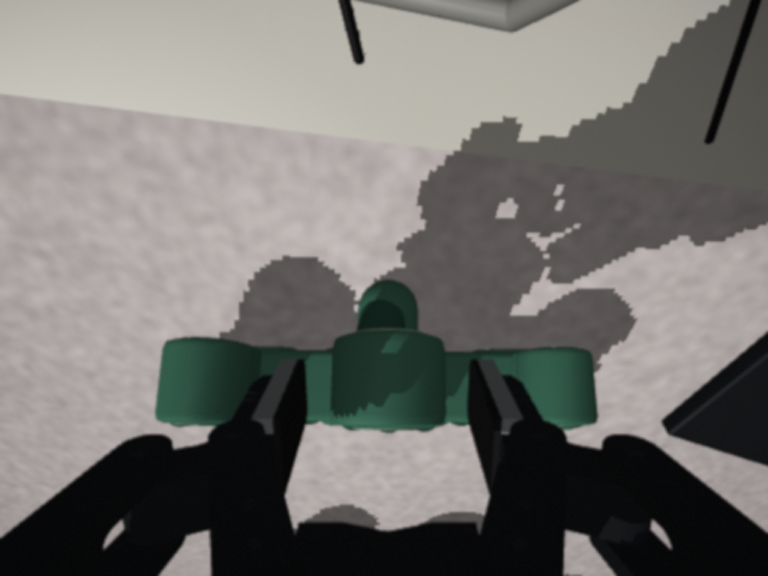

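The wrist view shows the fingers (262–305 and 470–522 px) straddling the middle peak (332–443 px), centred and inside the valleys. I'll advance and grip.

Call:
{"op": "move_arm", "data": {
  "targets": "0.2 0.15 0 0.8 0 0 0; 0.2 0.15 0 0.8 0 0 0; 0.2 0 0 0.8 0 0 0; 0.2 0 0 0 0 0 0; -1 0 0 0 0 0 0"
}}

```text
clock: 3.45
eef_pos: [574.7, -18.4, 31.4]
tool_rot: [-3.141, 0.35, 0.13]
force: [0.1, 0.3, -0.1]
width: 40.9
gripper_force: 0.0
```

Call:
{"op": "move_arm", "data": {
  "targets": "-1 0 0 0 0 0 0; -1 0 0 0 0 0 0; -1 0 0 0 0 0 0; -1 0 0 0 0 0 0"
}}

```text
clock: 3.78
eef_pos: [575.6, -18.3, 32.0]
tool_rot: [-3.142, 0.348, 0.13]
force: [-0.1, 0.0, 0.4]
width: 34.8
gripper_force: 61.3
```

Call:
{"op": "move_arm", "data": {
  "targets": "-1 -0.2 0 -0.55 0 0 0; -1 -0.7 0 -2 0 0 0; -1 -1 0 -2.8 0 0 0; -1 -1 0 -2.8 0 0 0; -1 0 0 0 0 0 0"
}}

```text
clock: 4.2
eef_pos: [579.4, -18.4, 123.6]
tool_rot: [3.14, 0.34, 0.13]
force: [0.7, -0.3, -3.6]
width: 34.9
gripper_force: 61.1
```

```bash
cat >> t.py <<'E'
def plan(target,zdir_tilt_deg,yaw_deg,n):
    """n rows from the current pose to target TCP with tool tilted outward by tilt at heading yaw"""
    s,R=info(); T=Ro.from_euler("xyz",[np.pi,0,np.radians(yaw_deg)])*Ro.from_rotvec([0,np.radians(zdir_tilt_deg),0])
    R0=Ro.from_matrix(R); dv=(R0.inv()*T).as_rotvec()/n
    st=(np.array(target,float)-s["eef_pos"])/n
    for k in range(n):
        Rk=R0*Ro.from_rotvec(dv*k); print((Rk.inv().apply(st)/10).round(2),np.degrees(dv).round(2))
    print("step mm",np.linalg.norm(st))
E
python3 - <<'E'
from t import *
plan([556,-295,120],30,-16,12)
E
```

```text
tcp [579.37 -18.44 123.57] z [-0.33 -0.04 -0.94] y [ 0.13 -0.99  0.  ] w 34.85786828762837 q [-0.04  0.83 -0.    1.48  0.04  1.16 -1.5 ] f [ 0.7  -0.26 -3.62]
[-0.45  2.26  0.19] [-0.18  4.06  2.01]
[-0.39  2.27  0.17] [-0.18  4.06  2.01]
[-0.32  2.29  0.15] [-0.18  4.06  2.01]
[-0.25  2.3   0.14] [-0.18  4.06  2.01]
[-0.18  2.3   0.13] [-0.18  4.06  2.01]
[-0.11  2.31  0.13] [-0.18  4.06  2.01]
[-0.03  2.31  0.13] [-0.18  4.06  2.01]
[0.04 2.31 0.14] [-0.18  4.06  2.01]
[0.11 2.31 0.15] [-0.18  4.06  2.01]
[0.18 2.3  0.17] [-0.18  4.06  2.01]
[0.24 2.29 0.19] [-0.18  4.06  2.01]
[0.31 2.28 0.22] [-0.18  4.06  2.01]
step mm 23.131048490040634
```

Call:
{"op": "move_arm", "data": {
  "targets": "-1 -0.45 2.26 0.19 -0.18 4.06 2; -1 -0.39 2.27 0.17 -0.18 4.06 2; -1 -0.32 2.29 0.15 -0.18 4.06 2; -1 -0.25 2.3 0.14 -0.18 4.06 2; -1 -0.18 2.3 0.13 -0.18 4.06 2"
}}

```text
clock: 4.62
eef_pos: [565.3, -134.7, 116.9]
tool_rot: [3.096, -0.012, -0.039]
force: [-1.0, -0.5, -4.4]
width: 35.3
gripper_force: 61.1
```

Call:
{"op": "move_arm", "data": {
  "targets": "-1 -0.11 2.31 0.13 -0.18 4.06 2; -1 -0.03 2.31 0.13 -0.18 4.06 2; -1 0.04 2.31 0.14 -0.18 4.06 2; -1 0.11 2.31 0.15 -0.18 4.06 2; -1 0.18 2.3 0.17 -0.18 4.06 2"
}}

```text
clock: 5.03
eef_pos: [548.2, -220.6, 110.1]
tool_rot: [3.087, -0.237, -0.156]
force: [-0.2, 1.0, -4.3]
width: 34.9
gripper_force: 61.3
```

Call:
{"op": "move_arm", "data": {
  "targets": "-1 0.24 2.29 0.19 -0.18 4.06 2; -1 0.31 2.28 0.22 -0.18 4.06 2; -1 0 0 0 0 0 0; -1 0 0 0 0 0 0"
}}

```text
clock: 5.37
eef_pos: [543.8, -238.0, 106.9]
tool_rot: [3.08, -0.268, -0.175]
force: [0.6, 0.9, -4.5]
width: 35.2
gripper_force: 61.3
```

Run:
```python
from t import *
plan([556,-295,57],30,-16,3)
d=cams.get_image("side"); e=cams.get_image("scene")
A=cv2.resize(d["color"][80:180,240:340],(400,400),interpolation=cv2.INTER_CUBIC)
B=cv2.resize(e["color"][95:195,120:220],(400,400),interpolation=cv2.INTER_CUBIC)
cv2.imwrite("pics/d1.png",np.hstack([A,B])[:,:,::-1])
```

```text
tcp [ 543.77 -238.    106.9 ] z [ 0.25 -0.11 -0.96] y [-0.19 -0.98  0.06] w 35.219493296419486 q [ 0.53  0.64 -0.25  2.05  0.73  0.25 -2.1 ] f [ 0.55  0.93 -4.45]
[0.27 1.69 1.91] [0.39 4.81 1.98]
[0.16 1.69 1.91] [0.39 4.81 1.98]
[0.06 1.7  1.91] [0.39 4.81 1.98]
step mm 25.578770986178096
```

View pics/d1.png

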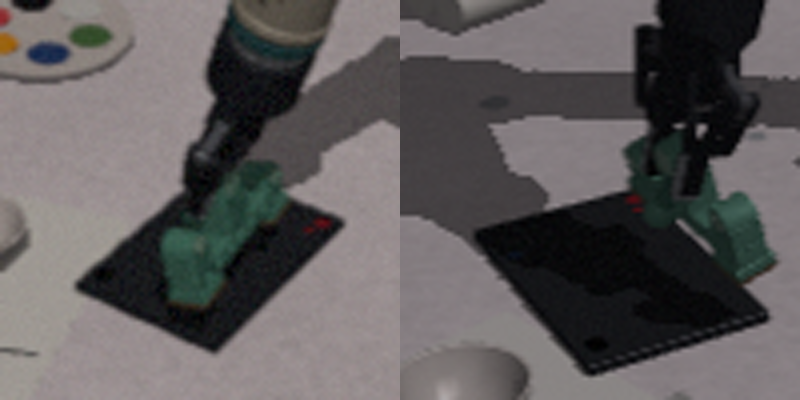

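The side and scene crops show the rest held over the slab, still leaning back about 15°, with joint 6 at its lower limit. I'll work out where enough outward tilt is possible.

Run:
```python
import numpy as np
from scipy.optimize import least_squares
np.set_printoptions(precision=3,suppress=True)
D=np.array([[.4,1.8,.94,528.6,275],[.88,1.4,1.21,603,114.4],[.629,1.518,.996,649.5,230.5],[.93,1.51,1.06,577,54.6],[.83,1.48,1.16,579.6,123.6]])
def f(p,q):
    a=q[:,0];b=a+q[:,1];c=b+q[:,2]
    return np.c_[p[0]*np.sin(a)+p[1]*np.sin(b)+p[2]*np.sin(c),p[3]+p[0]*np.cos(a)+p[1]*np.cos(b)+p[2]*np.cos(c)]
r=least_squares(lambda p:(f(p,D)-D[:,3:]).ravel(),[400,400,250,340]);p=r.x;print(p,r.fun)
for th in (0,10,15,20,25,30):
  for R in (560,590,620,650,680,700,720):
    t=np.radians(th);x=R-p[2]*np.sin(t);z=53-p[3]+p[2]*np.cos(t)
    d2=x*x+z*z;c=(d2-p[0]**2-p[1]**2)/(2*p[0]*p[1])
    q4=np.arccos(c);q2=np.arctan2(x,z)-np.arctan2(p[1]*np.sin(q4),p[0]+p[1]*c)
    print(th,R,np.round([q2,q4,np.pi-t-q2-q4],2),end=" | ")
  print()
```

```text
[558.816 382.926 347.116 334.441] [-0.839  1.677 -0.209  0.458 -0.118  0.058 -3.65  -3.624  3.795  1.43 ]
0 560 [0.76 1.91 0.48] | 0 590 [0.79 1.82 0.53] | 0 620 [0.81 1.74 0.59] | 0 650 [0.85 1.65 0.65] | 0 680 [0.88 1.55 0.71] | 0 700 [0.9  1.49 0.75] | 0 720 [0.93 1.42 0.79] | 
10 560 [0.72 2.07 0.18] | 10 590 [0.74 1.99 0.23] | 10 620 [0.77 1.91 0.29] | 10 650 [0.79 1.82 0.35] | 10 680 [0.82 1.74 0.41] | 10 700 [0.84 1.68 0.45] | 10 720 [0.86 1.62 0.49] | 
15 560 [0.71 2.15 0.01] | 15 590 [0.73 2.07 0.07] | 15 620 [0.75 1.99 0.13] | 15 650 [0.78 1.91 0.19] | 15 680 [0.8  1.83 0.25] | 15 700 [0.82 1.77 0.29] | 15 720 [0.84 1.71 0.33] | 
20 560 [ 0.72  2.23 -0.16] | 20 590 [ 0.73  2.15 -0.09] | 20 620 [ 0.75  2.07 -0.03] | 20 650 [0.77 1.99 0.03] | 20 680 [0.79 1.91 0.09] | 20 700 [0.81 1.85 0.13] | 20 720 [0.83 1.8  0.17] | 
25 560 [ 0.74  2.31 -0.34] | 25 590 [ 0.75  2.23 -0.27] | 25 620 [ 0.76  2.15 -0.2 ] | 25 650 [ 0.77  2.07 -0.14] | 25 680 [ 0.79  1.99 -0.08] | 25 700 [ 0.81  1.93 -0.04] | 25 720 [0.82 1.88 0.  ] | 
30 560 [ 0.77  2.38 -0.53] | 30 590 [ 0.77  2.3  -0.45] | 30 620 [ 0.78  2.22 -0.38] | 30 650 [ 0.79  2.14 -0.31] | 30 680 [ 0.8   2.06 -0.25] | 30 700 [ 0.82  2.01 -0.21] | 30 720 [ 0.83  1.95 -0.16] |
```

Run:
```python
from t import *
plan([578,-18.4,110],-20,7.4,10)
```

```text
tcp [ 545.5  -236.79  107.59] z [ 0.25 -0.11 -0.96] y [-0.19 -0.98  0.06] w 34.88250365954422 q [ 0.52  0.64 -0.25  2.05  0.73  0.25 -2.1 ] f [ 0.16  0.07 -4.55]
[-0.05 -2.2  -0.17] [ 0.27 -3.47 -1.87]
[ 0.01 -2.2  -0.16] [ 0.27 -3.47 -1.87]
[ 0.07 -2.2  -0.15] [ 0.27 -3.47 -1.87]
[ 0.14 -2.2  -0.15] [ 0.27 -3.47 -1.87]
[ 0.2  -2.19 -0.15] [ 0.27 -3.47 -1.87]
[ 0.26 -2.19 -0.15] [ 0.27 -3.47 -1.87]
[ 0.32 -2.18 -0.16] [ 0.27 -3.47 -1.87]
[ 0.38 -2.17 -0.17] [ 0.27 -3.47 -1.87]
[ 0.44 -2.15 -0.19] [ 0.27 -3.47 -1.87]
[ 0.5  -2.14 -0.21] [ 0.27 -3.47 -1.87]
step mm 22.080712197756196
```

Call:
{"op": "move_arm", "data": {
  "targets": "-1 -0.05 -2.2 -0.17 0.27 -3.47 -1.87; -1 0.01 -2.2 -0.16 0.27 -3.47 -1.87; -1 0.07 -2.2 -0.15 0.27 -3.47 -1.87; -1 0.14 -2.2 -0.15 0.27 -3.47 -1.87; -1 0.2 -2.19 -0.15 0.27 -3.47 -1.87"
}}

```text
clock: 5.88
eef_pos: [562.2, -125.6, 109.4]
tool_rot: [3.089, 0.043, -0.025]
force: [0.0, -1.6, -5.2]
width: 34.7
gripper_force: 61.3
```

Call:
{"op": "move_arm", "data": {
  "targets": "-1 0.26 -2.19 -0.15 0.27 -3.47 -1.87; -1 0.32 -2.18 -0.16 0.27 -3.47 -1.87; -1 0.38 -2.17 -0.17 0.27 -3.47 -1.87; -1 0.44 -2.15 -0.19 0.27 -3.47 -1.87; -1 0.5 -2.14 -0.21 0.27 -3.47 -1.87"
}}

```text
clock: 6.3
eef_pos: [578.5, -15.9, 110.2]
tool_rot: [-3.138, 0.35, 0.134]
force: [0.8, -0.6, -4.1]
width: 35.1
gripper_force: 61.4
```

Call:
{"op": "move_arm", "data": {
  "targets": "-1 0 0 0 0 0 0; -1 0 0 0 0 0 0"
}}

```text
clock: 6.47
eef_pos: [578.7, -14.4, 109.1]
tool_rot: [-3.137, 0.348, 0.136]
force: [-0.4, -0.1, -3.5]
width: 34.8
gripper_force: 61.6
```

Run:
```python
from t import *
plan([575.6,-18.3,36],-20,7.4,4)
```

```text
tcp [578.65 -14.36 109.07] z [-0.34 -0.04 -0.94] y [ 0.13 -0.99 -0.  ] w 34.787429152552434 q [ 0.25  0.91 -0.55  1.47  0.43  1.24 -1.85] f [-0.44 -0.1  -3.5 ]
[0.54 0.1  1.75] [-0.04 -0.02  0.09]
[0.54 0.09 1.75] [-0.04 -0.02  0.09]
[0.54 0.09 1.75] [-0.04 -0.02  0.09]
[0.54 0.09 1.75] [-0.04 -0.02  0.09]
step mm 18.309352073231974
```

Call:
{"op": "move_arm", "data": {
  "targets": "-1 0.54 0.09 1.75 0 0 0; -1 0.54 0.09 1.75 0 0 0; -1 0.54 0.09 1.75 0 0 0; -1 0.5 0.09 1.6 0 0 0; -1 0 0 0 0 0 0"
}}

```text
clock: 6.88
eef_pos: [572.3, -24.3, 35.5]
tool_rot: [3.141, 0.354, 0.129]
force: [-0.1, 0.5, -4.7]
width: 34.8
gripper_force: 61.4
```

Call:
{"op": "move_arm", "data": {
  "targets": "-1 0.03 0 0.1 0 0 0; -1 0.03 0 0.1 0 0 0; -1 0 0 0 0 0 0"
}}

```text
clock: 7.13
eef_pos: [575.4, -23.0, 37.3]
tool_rot: [3.141, 0.347, 0.129]
force: [0.3, -0.0, -4.9]
width: 34.9
gripper_force: 61.4
```

Call:
{"op": "move_arm", "data": {
  "targets": "-1 0.03 0 0.1 0 0 0; -1 0.03 0 0.1 0 0 0; -1 0.03 0 0.1 0 0 0; -1 0 0 0 0 0 0; -1 0 0 0 0 0 0"
}}

```text
clock: 7.55
eef_pos: [574.3, -23.3, 33.1]
tool_rot: [3.141, 0.349, 0.129]
force: [0.1, -0.1, -3.9]
width: 34.7
gripper_force: 61.4
```

Call:
{"op": "move_arm", "data": {
  "targets": "-1 0.03 0 0.1 0 0 0; -1 0.03 0 0.1 0 0 0; -1 0 0 0 0 0 0"
}}

```text
clock: 7.8
eef_pos: [574.2, -23.2, 31.8]
tool_rot: [3.141, 0.349, 0.129]
force: [-0.9, 0.4, 2.7]
width: 34.9
gripper_force: 62.6
```

Call:
{"op": "move_arm", "data": {
  "targets": "0.2 0 0 0 0 0 0; 0.2 0 0 0 0 0 0; 0.2 0 0 0 0 0 0; 0.2 0 0 -0.5 0 0 0; 0.2 0 0 -1.5 0 0 0"
}}

```text
clock: 8.22
eef_pos: [579.2, -22.9, 48.6]
tool_rot: [3.141, 0.353, 0.129]
force: [-0.1, -0.7, 0.3]
width: 51.1
gripper_force: 0.0
```

Call:
{"op": "move_arm", "data": {
  "targets": "0.2 0 0 -2.5 0 0 0; 0.2 0 0 -3 0 0 0; 0.2 0 0 -1.5 0 0 0; 0.2 0 0 0 0 0 0"
}}

```text
clock: 8.55
eef_pos: [608.2, -18.3, 119.3]
tool_rot: [3.141, 0.341, 0.128]
force: [1.1, 0.3, -0.1]
width: 51.3
gripper_force: 0.0
```

Run:
```python
from t import *
plan([624,-16.8,102.4],-42,7.2,5)
```

```text
tcp [608.16 -18.32 119.26] z [-0.33 -0.04 -0.94] y [ 0.13 -0.99  0.  ] w 51.33393280763042 q [ 0.24  0.93 -0.55  1.38  0.43  1.31 -1.83] f [ 1.1   0.29 -0.14]
[0.41 0.01 0.21] [ 0.02 -4.49  0.03]
[0.43 0.01 0.18] [ 0.02 -4.49  0.03]
[0.44 0.01 0.14] [ 0.02 -4.49  0.03]
[0.45 0.01 0.11] [ 0.02 -4.49  0.03]
[0.46 0.01 0.07] [ 0.02 -4.49  0.03]
step mm 4.636154365200088
```

Call:
{"op": "move_arm", "data": {
  "targets": "0.2 0.41 0 0.21 0 -4.5 0; 0.2 0.43 0 0.18 0 -4.5 0; 0.2 0.44 0 0.14 0 -4.5 0; 0.2 0.45 0 0.11 0 -4.5 0; 0.2 0.46 0 0.07 0 -4.5 0"
}}

```text
clock: 8.97
eef_pos: [620.1, -17.5, 98.3]
tool_rot: [3.141, 0.746, 0.129]
force: [0.7, -0.2, -1.1]
width: 51.1
gripper_force: 0.0
```

Call:
{"op": "move_arm", "data": {
  "targets": "0.2 0 0 0 0 0 0; 0.2 0 0 0 0 0 0"
}}

```text
clock: 9.13
eef_pos: [619.2, -16.6, 95.3]
tool_rot: [-3.141, 0.745, 0.13]
force: [0.3, 0.1, -0.1]
width: 51.4
gripper_force: 0.0
```

Run:
```python
from t import *
info(); print(rel([564.6,-24.4,35.5]))
w=cams.get_image("wrist"); save(w,"w3.png",(60,120,460,384),1.5)
```

```text
tcp [619.2  -16.61  95.29] z [-0.67 -0.09 -0.74] y [ 0.13 -0.99 -0.  ] w 51.35742340716251 q [ 0.11  1.23 -0.48  0.87  0.39  1.87 -1.72] f [ 0.26  0.09 -0.12]
[0.   0.07 8.13]
```

View pics/w3.png

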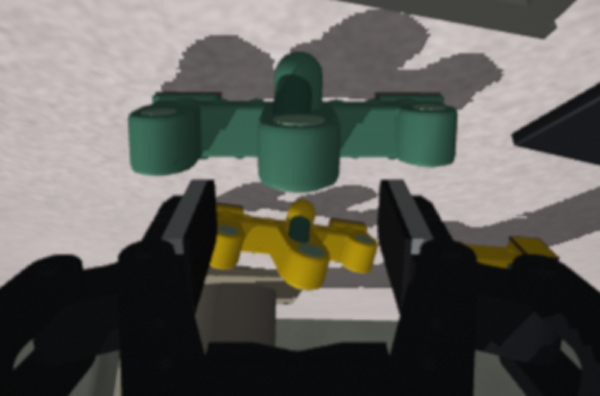

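The wrist crop shows the middle peak centred at x≈298 between the fingers (213 and 380). Advancing.

Call:
{"op": "move_arm", "data": {
  "targets": "0.2 0 0.07 2.5 0 0 0; 0.2 0 0 2.5 0 0 0; 0.2 0 0 1.6 0 0 0; 0.2 0 0 0 0 0 0; 0.2 0 0 0 0 0 0"
}}

```text
clock: 9.6
eef_pos: [576.4, -24.6, 52.1]
tool_rot: [3.14, 0.74, 0.128]
force: [-0.5, 0.7, 0.6]
width: 51.1
gripper_force: 0.0
```

Run:
```python
from t import *
info(); print(rel([564.6,-24.4,35.5]))
```

```text
tcp [576.38 -24.62  52.11] z [-0.67 -0.09 -0.74] y [ 0.13 -0.99  0.  ] w 51.1334400434845 q [ 0.15  1.21 -0.48  1.08  0.4   1.69 -1.77] f [-0.47  0.74  0.59]
[ 0.26 -0.17  2.01]
```

Call:
{"op": "move_arm", "data": {
  "targets": "0.2 0.2 -0.15 0.9 0 0 0; 0.2 0 0 0.9 0 0 0; 0.2 0 0 0 0 0 0; 0.2 0 0 0 0 0 0"
}}

```text
clock: 9.93
eef_pos: [565.3, -23.7, 35.2]
tool_rot: [3.141, 0.742, 0.129]
force: [0.3, 0.2, -0.6]
width: 51.5
gripper_force: 0.0
```

Run:
```python
from t import *
info(); print(rel([564.6,-24.4,35.5]))
```

```text
tcp [565.28 -23.65  35.24] z [-0.67 -0.09 -0.74] y [ 0.13 -0.99  0.  ] w 51.4559266175672 q [ 0.16  1.22 -0.48  1.12  0.4   1.65 -1.78] f [ 0.32  0.18 -0.56]
[-0.07  0.07  0.03]
```

Call:
{"op": "move_arm", "data": {
  "targets": "-1 0 0 0 0 0 0; -1 0 0 0 0 0 0; -1 0 0 0 0 0 0; -1 0 0 0 0 0 0; -1 0 0 0 0 0 0"
}}

```text
clock: 10.35
eef_pos: [565.8, -23.4, 35.7]
tool_rot: [3.141, 0.741, 0.129]
force: [0.6, 0.4, 2.9]
width: 34.7
gripper_force: 62.1
```

Run:
```python
from t import *
info()
```

```text
tcp [565.85 -23.43  35.65] z [-0.67 -0.09 -0.74] y [ 0.13 -0.99  0.  ] w 34.725913575740734 q [ 0.16  1.22 -0.48  1.12  0.4   1.65 -1.78] f [0.64 0.43 2.92]
```

Call:
{"op": "move_arm", "data": {
  "targets": "-1 -0.4 0 -0.45 0 0 0; -1 -1.5 0 -1.6 0 0 0; -1 -1.9 0 -2.1 0 0 0; -1 -1.9 0 -2.1 0 0 0; -1 0 0 0 0 0 0"
}}

```text
clock: 10.77
eef_pos: [568.3, -23.0, 124.6]
tool_rot: [3.141, 0.734, 0.128]
force: [1.6, 0.9, -3.0]
width: 34.9
gripper_force: 61.8
```

Run:
```python
from t import *
plan([575,-160,125],-16,-8,8)
```

```text
tcp [568.27 -23.04 124.6 ] z [-0.66 -0.09 -0.74] y [ 0.13 -0.99  0.  ] w 34.857986517693746 q [ 0.17  1.11 -0.5   1.12  0.37  1.75 -1.77] f [ 1.56  0.88 -3.04]
[-0.1   1.71  0.09] [0.94 3.23 1.69]
[-0.06  1.71  0.05] [0.94 3.23 1.69]
[-0.01  1.71  0.02] [0.94 3.23 1.69]
[ 0.04  1.71 -0.  ] [0.94 3.23 1.69]
[ 0.09  1.71 -0.03] [0.94 3.23 1.69]
[ 0.15  1.71 -0.05] [0.94 3.23 1.69]
[ 0.2   1.7  -0.07] [0.94 3.23 1.69]
[ 0.25  1.69 -0.08] [0.94 3.23 1.69]
step mm 17.140877912700336
```

Call:
{"op": "move_arm", "data": {
  "targets": "-1 -0.1 1.71 0.09 0.94 3.23 1.69; -1 -0.06 1.71 0.05 0.94 3.23 1.69; -1 0 1.71 0.02 0.94 3.23 1.69; -1 0.04 1.71 0 0.94 3.23 1.69; -1 0.09 1.71 -0.03 0.94 3.23 1.69"
}}

```text
clock: 11.18
eef_pos: [569.9, -110.2, 119.2]
tool_rot: [3.124, 0.455, -0.048]
force: [-0.3, -0.6, -3.9]
width: 35.0
gripper_force: 61.5
```

Call:
{"op": "move_arm", "data": {
  "targets": "-1 0.15 1.71 -0.05 0.94 3.23 1.69; -1 0.2 1.7 -0.07 0.94 3.23 1.69; -1 0.25 1.69 -0.08 0.94 3.23 1.69; -1 0 0 0 0 0 0"
}}

```text
clock: 11.52
eef_pos: [570.1, -167.9, 120.3]
tool_rot: [3.132, 0.287, -0.149]
force: [-1.8, -1.5, -4.7]
width: 34.9
gripper_force: 61.5
```

Run:
```python
from t import *
plan([568.2,-297.2,110],7.4,-20,8)
```

```text
tcp [ 570.05 -167.87  120.35] z [-0.28  0.03 -0.96] y [-0.15 -0.99  0.01] w 34.93844552800387 q [ 0.49  0.87 -0.5   1.48  0.4   1.19 -1.83] f [-1.79 -1.54 -4.73]
[0.24 1.6  0.08] [0.18 2.96 1.45]
[0.28 1.6  0.09] [0.18 2.96 1.45]
[0.32 1.59 0.1 ] [0.18 2.96 1.45]
[0.35 1.58 0.11] [0.18 2.96 1.45]
[0.39 1.57 0.12] [0.18 2.96 1.45]
[0.42 1.56 0.14] [0.18 2.96 1.45]
[0.45 1.55 0.16] [0.18 2.96 1.45]
[0.48 1.54 0.18] [0.18 2.96 1.45]
step mm 16.219741410717365
```

Call:
{"op": "move_arm", "data": {
  "targets": "-1 0.24 1.6 0.08 0.18 2.96 1.45; -1 0.28 1.6 0.09 0.18 2.96 1.45; -1 0.32 1.59 0.1 0.18 2.96 1.45; -1 0.35 1.58 0.11 0.18 2.96 1.45; -1 0.39 1.57 0.12 0.18 2.96 1.45"
}}

```text
clock: 11.93
eef_pos: [571.1, -241.8, 112.4]
tool_rot: [3.135, 0.028, -0.267]
force: [0.8, 0.1, -4.3]
width: 34.9
gripper_force: 61.4
```

Call:
{"op": "move_arm", "data": {
  "targets": "-1 0.42 1.56 0.14 0.18 2.96 1.45; -1 0.45 1.55 0.16 0.18 2.96 1.45; -1 0.48 1.54 0.18 0.18 2.96 1.45; -1 0 0 0 0 0 0; -1 0 0 0 0 0 0"
}}

```text
clock: 12.35
eef_pos: [569.4, -290.6, 107.8]
tool_rot: [-3.136, -0.122, -0.344]
force: [0.3, 0.1, -3.4]
width: 35.1
gripper_force: 61.5
```

Run:
```python
from t import *
plan([568.2,-297.2,60],7.4,-20,3)
```

```text
tcp [ 569.37 -290.63  107.82] z [ 0.12 -0.04 -0.99] y [-0.34 -0.94 -0.01] w 35.08648754637968 q [ 0.7   0.75 -0.43  1.77  0.5   0.6  -1.92] f [ 0.3   0.11 -3.36]
[-0.16  0.23  1.59] [-0.12  0.13  0.1 ]
[-0.16  0.23  1.59] [-0.12  0.13  0.1 ]
[-0.16  0.22  1.59] [-0.12  0.13  0.1 ]
step mm 16.09447614891725
```

Call:
{"op": "move_arm", "data": {
  "targets": "-1 -0.16 0.23 1.6 -0.12 0.13 0.1; -1 -0.16 0.23 1.6 -0.12 0.13 0.1; -1 -0.16 0.22 1.2 -0.12 0.13 0.1; -1 0 0 0 0 0 0; -1 0 0 0 0 0 0"
}}

```text
clock: 12.77
eef_pos: [570.4, -294.6, 63.8]
tool_rot: [-3.14, -0.131, -0.346]
force: [0.4, -0.5, -3.4]
width: 35.1
gripper_force: 61.3
```

Run:
```python
from t import *
plan([568.2,-297.2,53],7.4,-20,1)
d=cams.get_image("side"); e=cams.get_image("scene")
A=cv2.resize(d["color"][95:175,250:330],(400,400),interpolation=cv2.INTER_CUBIC)
B=cv2.resize(e["color"][115:195,130:210],(400,400),interpolation=cv2.INTER_CUBIC)
cv2.imwrite("pics/d2.png",np.hstack([A,B])[:,:,::-1])
```

```text
tcp [ 570.37 -294.59   63.83] z [ 0.12 -0.04 -0.99] y [-0.34 -0.94 -0.  ] w 35.1312259410747 q [ 0.67  0.81 -0.37  1.79  0.55  0.51 -1.96] f [ 0.4  -0.46 -3.41]
[-0.26  0.32  1.06] [-0.14 -0.09  0.2 ]
step mm 11.353545479635473
```

View pics/d2.png

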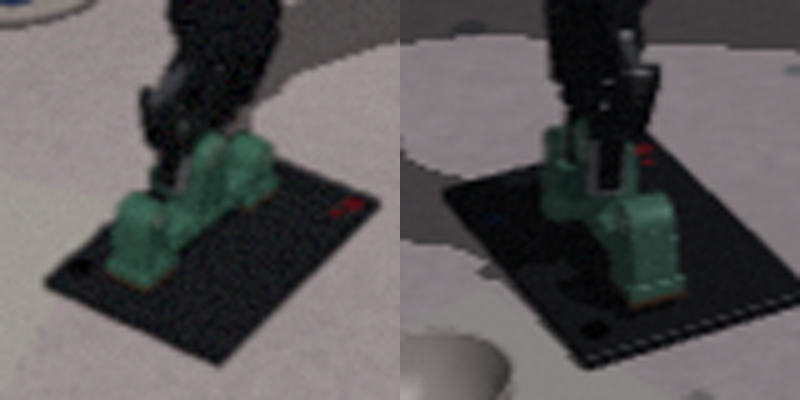

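The crops show the rest upright over the slab with both feet well inside the outline. Descending in small steps.

Call:
{"op": "move_arm", "data": {
  "targets": "-1 -0.1 0.15 0.5 -0.1 -0.05 0.1; -1 0 0.1 0.4 0 0 0; -1 0 0 0.1 0 0 0; -1 0 0 0 0 0 0; -1 0 0 0 0 0 0"
}}

```text
clock: 13.28
eef_pos: [570.6, -299.0, 55.6]
tool_rot: [3.141, -0.134, -0.349]
force: [-0.2, -0.1, 3.5]
width: 34.9
gripper_force: 62.4
```

Call:
{"op": "move_arm", "data": {
  "targets": "-1 0 0 0.1 0 0 0; -1 0 0 0.1 0 0 0; -1 0 0 0 0 0 0; -1 0 0 0 0 0 0"
}}

```text
clock: 13.62
eef_pos: [570.7, -299.1, 55.5]
tool_rot: [3.14, -0.135, -0.349]
force: [-6.1, 1.8, 18.6]
width: 35.0
gripper_force: 64.5
```

Call:
{"op": "move_arm", "data": {
  "targets": "-1 0 0 -0.2 0 0 0; -1 0 0 0 0 0 0; -1 0 0 0 0 0 0"
}}

```text
clock: 13.87
eef_pos: [570.1, -298.9, 55.6]
tool_rot: [3.141, -0.133, -0.349]
force: [-3.4, 1.3, 8.9]
width: 34.8
gripper_force: 63.1
```

Run:
```python
from t import *
s,R=info(); print(s["torque"],s["tool_rot"])
e=cams.get_image("scene"); d=cams.get_image("side")
import pickle; pickle.dump((e,d),open("p.pkl","wb"))
A=cv2.resize(e["color"][130:185,145:215],(700,550),interpolation=cv2.INTER_CUBIC)
cv2.imwrite("pics/d3.png",A[:,:,::-1])
```

```text
tcp [ 570.06 -298.95   55.6 ] z [ 0.12 -0.05 -0.99] y [-0.34 -0.94  0.  ] w 34.76414983902626 q [ 0.67  0.82 -0.36  1.8   0.55  0.49 -1.97] f [-3.43  1.34  8.89]
[ 0.33  0.58 -0.02] [ 3.14 -0.13 -0.35]
```

View pics/d3.png

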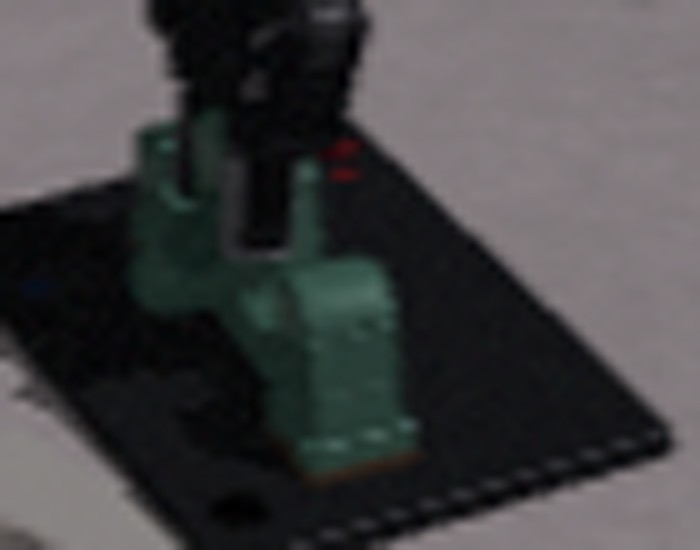

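The crop shows the tall foot's end at (310–420, 470) on the slab. Its end edges run slightly to the right going downward, so I'll compare that with the true vertical at that spot.

Run:
```python
from t import *
import pickle
e,d=pickle.load(open("p.pkl","rb"))
print("scene crop slope test: foot corner -> world")
c=lambda x,y:(145+x/10,130+y/10)
for p in [(310,475),(415,460)]:
    P=onz(e,*c(*p),10); print(P, end=" ")
    q=proj(e,[P,P+[0,0,64]]); print((q-[145,130])*10)
# lean test: same with +/-10deg about rest y
O=onz(e,*c(362,468),10); h=np.array([.94,-.342,0])
for L in (-10,-5,0,5,10):
    L=np.radians(L);up=np.array([0,0,1])*np.cos(L)+h*np.sin(L); q=proj(e,[O,O+50*up]); v=q[1]-q[0]; print(np.degrees(L).round(),v[0]/v[1])
```

```text
scene crop slope test: foot corner -> world
[ 601.69 -225.42   10.  ] [[310.   475.  ]
 [295.92 290.96]]
[ 574.6  -208.99   10.  ] [[415.   460.  ]
 [403.65 276.64]]
-10.0 -0.12196849752605005
-5.0 -0.027987662701220578
0.0 0.06926961302817693
5.0 0.17155928768749212
10.0 0.28098895910644023
```

Call:
{"op": "move_arm", "data": {
  "targets": "-1 0 0 -0.1 0 0 0; -1 0 0 0 0 0 0; 0.2 0 0 0 0 0 0; 0.2 0 0 0 0 0 0; 0.2 0 0 0 0 0 0"
}}

```text
clock: 14.38
eef_pos: [570.1, -298.7, 55.6]
tool_rot: [3.141, -0.133, -0.349]
force: [0.0, 1.0, 0.5]
width: 51.1
gripper_force: 0.0
```

Run:
```python
from t import *
s,R=info(); print(s["tool_rot"])
e=cams.get_image("scene"); d=cams.get_image("side")
import pickle; e0,d0=pickle.load(open("p.pkl","rb"))
# motion of the green pixels caused by the release
for a,b,n in((e0,e,"scene"),(d0,d,"side")):
    df=cv2.absdiff(a["color"],b["color"]).max(2)
    h=cv2.cvtColor(a["color"],cv2.COLOR_RGB2HSV);g=(h[...,0]>65)&(h[...,0]<95)&(h[...,1]>80)&(h[...,2]>30)
    x=slice(120,220) if n=="scene" else slice(245,335)
    print(n,g[95:200,x].sum(),(df[95:200,x]>40)[g[95:200,x]].sum())
```

```text
tcp [ 570.07 -298.71   55.63] z [ 0.12 -0.05 -0.99] y [-0.34 -0.94  0.  ] w 51.07848214533225 q [ 0.67  0.82 -0.36  1.8   0.55  0.49 -1.97] f [0.02 1.04 0.47]
[ 3.14 -0.13 -0.35]
scene 382 0
side 448 0
```

Call:
{"op": "move_arm", "data": {
  "targets": "0.2 0 0 -1 0 0 0; 0.2 0 0 -2 0 0 0; 0.2 0 0 -3 0 0 0; 0.2 -1 0 -3.5 0 -3.6 0; 0 -1.5 0 -3.5 0 -4 0"
}}

```text
clock: 14.9
eef_pos: [531.0, -284.2, 184.5]
tool_rot: [-3.141, 0.003, -0.348]
force: [0.7, -1.2, -0.1]
width: 42.7
gripper_force: 0.0
```

Call:
{"op": "move_arm", "data": {
  "targets": "-1 -2 0 -1 0 0 0; -1 0 0 0 0 0 0; -1 0 0 0 0 0 0; -1 0 0 0 0 0 0"
}}

```text
clock: 15.23
eef_pos: [513.4, -278.4, 192.0]
tool_rot: [3.141, 0.0, -0.349]
force: [0.1, 0.6, -0.5]
width: -0.0
gripper_force: 0.0
```

Run:
```python
from t import *
import pickle
s,R=info(); w=cams.get_image("wrist"); pickle.dump((w,s),open("w4.pkl","wb"))
save(w,"w4.png",None,1.5625)
```

```text
tcp [ 513.38 -278.37  192.02] z [-0. -0. -1.] y [-0.34 -0.94  0.  ] w -0.04581759377646714 q [ 0.78  0.62 -0.52  1.74  0.39  0.88 -1.83] f [ 0.08  0.57 -0.54]
```

View pics/w4.png

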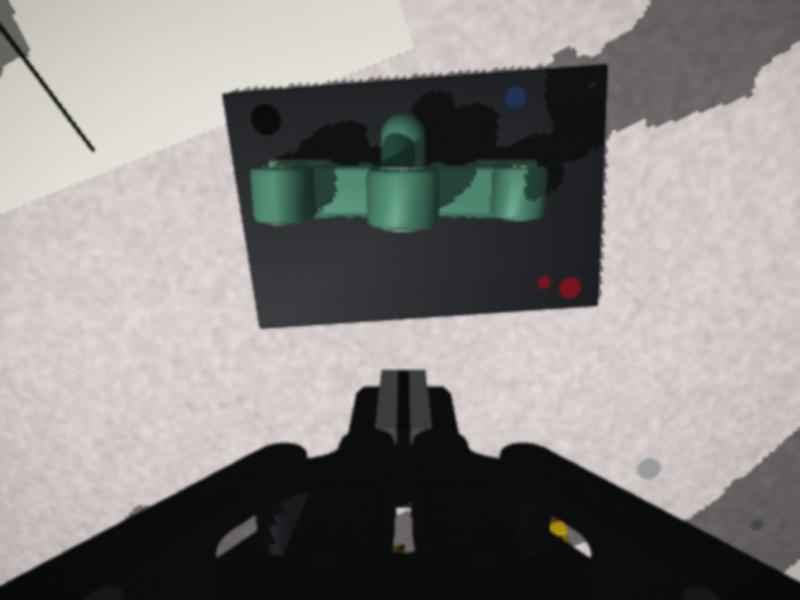

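The wrist view shows the rest standing on its feet, wholly inside the slab outline. Tall peak is at (283,195), middle at (403,200) and short at (520,190). That was my last picture view, since I'm already past the allowance, so the rest will be checked by numbers only.

Run:
```python
from t import *
import pickle
w,s=pickle.load(open("w4.pkl","rb")); print("cam",ray(w,w["cx"],w["cy"]))
h=cv2.cvtColor(w["color"],cv2.COLOR_RGB2HSV);g=(h[...,0]>60)&(h[...,0]<95)&(h[...,1]>60)&(h[...,2]>25)
g[:,:140]=0;g[:,380:]=0;g[:60]=0;g[170:]=0
col=np.where(g.any(0))[0]; print("green cols",col.min()/.64,col.max()/.64)
for nm,x in(("tall",282),("mid",403),("short",520)):
    r=np.where(g[:,int(x*.64)])[0]; print(nm,r.min()/.64,r.max()/.64)
yaw=np.radians(-20);H=np.array([np.cos(yaw),np.sin(yaw),0]);Y=np.array([-np.sin(yaw),np.cos(yaw),0])
def P(O,x,y,z): return np.array([O[0],O[1],10])+x*H+y*Y+[0,0,z]
O=(567,-297.5)
for n,p in dict(tall_front=(-14,65,64),tall_back=(14,65,64),tall_out=(0,80,50),mid_front=(-14,0,86),mid_back=(14,0,86),short_front=(-14,-65,48),short_back=(14,-65,48),short_out=(0,-80,35),footL=(-17,80,0)).items():
    print(n,(proj(w,P(O,*p))/.64).round(1))
# slab in world
for u,v in((223,94),(606,66),(598,305),(260,327)): print("slab",onz(w,u*.64,v*.64,10))
```

```text
cam (array([ 580.7 , -303.19,  334.55]), array([-0.27,  0.1 , -0.96]))
green cols 248.4375 546.875
tall 159.375 223.4375
mid 112.5 229.6875
short 159.375 220.3125
tall_front [[273.3 210.1]]
tall_back [[269.2 152.6]]
tall_out [[249.4 180.2]]
mid_front [[401.1 215.5]]
mid_back [[401.1 152.9]]
short_front [[522. 207.]]
short_back [[525.7 152.8]]
short_out [[545.4 179.1]]
footL [[274.6 203.6]]
slab [ 647.62 -213.95   10.  ]
slab [ 584.93 -431.52   10.  ]
slab [ 443.46 -392.38   10.  ]
slab [ 506.31 -173.52   10.  ]
```

Call:
{"op": "move_arm", "data": {
  "targets": "-1 1.7 -2.2 0.4 0 0 0; -1 1.7 -2.2 1.5 0 0 0; -1 1.7 -2.1 2.5 0 0 0; -1 0 0 2.5 0 0 0; -1 0 0 1.8 0 0 0"
}}

```text
clock: 15.7
eef_pos: [584.4, -231.7, 101.8]
tool_rot: [-3.14, 0.003, -0.345]
force: [-0.6, -1.4, -0.4]
width: -0.1
gripper_force: 0.0
```

Call:
{"op": "move_arm", "data": {
  "targets": "-1 0 0 0 0 0 0; -1 0 0 0 0 0 0; -1 0 0 0 0 0 0"
}}

```text
clock: 15.95
eef_pos: [584.2, -234.7, 105.7]
tool_rot: [3.141, -0.001, -0.349]
force: [0.5, -0.3, -0.0]
width: -0.1
gripper_force: 0.0
```

Run:
```python
from t import *
info(); print(rel([583.4,-234.3,74]))
```

```text
tcp [ 584.2  -234.7   105.69] z [ 0. -0. -1.] y [-0.34 -0.94  0.  ] w -0.07442264829146801 q [ 0.61  0.79 -0.45  1.68  0.46  0.78 -1.98] f [ 0.54 -0.27 -0.02]
[-0.09 -0.01  3.17]
```

Call:
{"op": "move_arm", "data": {
  "targets": "-1 -0.09 0 1.4 0 0 0; -1 0 0 1.2 0 0 0; -1 0 0 0 0 0 0; -1 0 0 0.15 0 0 0; -1 0 0 0 0 0 0"
}}

```text
clock: 16.37
eef_pos: [583.1, -234.5, 78.4]
tool_rot: [3.141, -0.001, -0.349]
force: [-0.1, 0.3, 0.5]
width: -0.0
gripper_force: 0.0
```

Call:
{"op": "move_arm", "data": {
  "targets": "-1 0 0 0.12 0 0 0; -1 0 0 0 0 0 0; -1 0 0 0 0 0 0"
}}

```text
clock: 16.62
eef_pos: [583.1, -234.3, 77.1]
tool_rot: [3.141, -0.001, -0.349]
force: [0.1, 0.2, -0.3]
width: 0.0
gripper_force: 0.0
```

Call:
{"op": "move_arm", "data": {
  "targets": "-1 0 0 0.12 0 0 0; -1 0 0 0 0 0 0; -1 0 0 0 0 0 0"
}}

```text
clock: 16.87
eef_pos: [582.8, -234.2, 75.5]
tool_rot: [3.141, -0.0, -0.349]
force: [1.2, 0.6, -0.5]
width: 0.1
gripper_force: 0.0
```

Call:
{"op": "move_arm", "data": {
  "targets": "-1 0 0 0.1 0 0 0; -1 0 0 0 0 0 0; -1 0 0 0 0 0 0"
}}

```text
clock: 17.12
eef_pos: [582.8, -234.2, 74.4]
tool_rot: [3.141, 0.0, -0.349]
force: [-0.1, -0.7, 0.3]
width: -0.2
gripper_force: 0.0
```

Call:
{"op": "move_arm", "data": {
  "targets": "-1 0 0 0.08 0 0 0; -1 0 0 0 0 0 0; -1 0 0 0 0 0 0"
}}

```text
clock: 17.37
eef_pos: [582.9, -234.2, 74.1]
tool_rot: [3.141, -0.0, -0.349]
force: [-0.8, -0.3, 3.7]
width: -0.1
gripper_force: 2.0
```

Contact came at z=74.1, exactly the expected top. I'll press slightly more and hold, then lift.

Call:
{"op": "move_arm", "data": {
  "targets": "-1 0 0 0.05 0 0 0; -1 0 0 0 0 0 0; -1 0 0 0 0 0 0; -1 0 0 0 0 0 0"
}}

```text
clock: 17.7
eef_pos: [583.0, -234.2, 74.0]
tool_rot: [3.141, -0.001, -0.349]
force: [-2.4, 0.6, 7.0]
width: -0.2
gripper_force: 3.7
```

Run:
```python
from t import *
info()
```

```text
tcp [ 582.98 -234.24   74.05] z [ 0. -0. -1.] y [-0.34 -0.94  0.  ] w -0.24301241011926594 q [ 0.59  0.83 -0.43  1.7   0.48  0.72 -2.  ] f [-2.45  0.63  7.  ]
```

Call:
{"op": "move_arm", "data": {
  "targets": "-1 0 0 0 0 0 0; -1 0 0 -0.5 0 0 0; -1 0 0 -2 0 0 0; -1 0 0 -2.5 0 0 0; -1 0 0 0 0 0 0"
}}

```text
clock: 18.12
eef_pos: [585.8, -234.7, 127.4]
tool_rot: [-3.141, -0.007, -0.349]
force: [-0.0, -0.1, 0.5]
width: -0.3
gripper_force: 0.0
```

Run:
```python
from t import *
info(); print(rel([538,-359,58]))
```

```text
tcp [ 585.84 -234.66  127.42] z [ 0.01 -0.   -1.  ] y [-0.34 -0.94 -0.  ] w -0.25192977923386634 q [ 0.62  0.76 -0.47  1.67  0.44  0.82 -1.97] f [-0.04 -0.09  0.49]
[-0.29 13.32  6.94]
```

Call:
{"op": "move_arm", "data": {
  "targets": "-1 0 3.3 0 0 0 0; -1 0 3.3 0 0 0 0; -1 -0.1 3.4 0 0 0 0; -1 -0.1 3.3 0 0 0 0; -1 0 0 0 0 0 0"
}}

```text
clock: 18.53
eef_pos: [530.2, -368.4, 122.2]
tool_rot: [3.134, 0.002, -0.36]
force: [-1.4, -2.4, -0.4]
width: -0.1
gripper_force: 0.0
```

Call:
{"op": "move_arm", "data": {
  "targets": "-1 0 0 2 0 0 0; -1 0 0 2 0 0 0; -1 0 0 1 0 0 0; -1 0 0 0 0 0 0; -1 0 0 0 0 0 0"
}}

```text
clock: 18.95
eef_pos: [535.4, -358.0, 72.8]
tool_rot: [3.142, 0.001, -0.349]
force: [0.7, 0.2, -0.3]
width: -0.2
gripper_force: 0.0
```

Run:
```python
from t import *
info(); print(rel([538,-359,58]))
```

```text
tcp [ 535.4  -358.02   72.84] z [-0.  0. -1.] y [-0.34 -0.94  0.  ] w -0.21677971489982029 q [ 0.81  0.85 -0.45  1.65  0.49  0.76 -1.79] f [ 0.67  0.18 -0.32]
[0.28 0.   1.48]
```

Call:
{"op": "move_arm", "data": {
  "targets": "-1 0.25 0 0.6 0 0 0; -1 0 0 0.5 0 0 0; -1 0 0 0.12 0 0 0; -1 0 0 0 0 0 0; -1 0 0 0 0 0 0"
}}

```text
clock: 19.37
eef_pos: [537.9, -359.4, 61.2]
tool_rot: [3.141, -0.0, -0.349]
force: [1.3, -0.4, 0.4]
width: 0.4
gripper_force: 0.0
```

Call:
{"op": "move_arm", "data": {
  "targets": "-1 0 0 0.1 0 0 0; -1 0 0 0 0 0 0; -1 0 0 0 0 0 0"
}}

```text
clock: 19.62
eef_pos: [537.8, -359.5, 60.2]
tool_rot: [3.141, -0.0, -0.349]
force: [-0.4, 0.3, -0.5]
width: 0.1
gripper_force: 0.0
```

Call:
{"op": "move_arm", "data": {
  "targets": "-1 0 0 0.1 0 0 0; -1 0 0 0 0 0 0; -1 0 0 0 0 0 0"
}}

```text
clock: 19.87
eef_pos: [537.8, -359.4, 59.0]
tool_rot: [3.141, -0.0, -0.349]
force: [-0.3, 0.7, 0.6]
width: -0.1
gripper_force: 0.0
```

Call:
{"op": "move_arm", "data": {
  "targets": "-1 0 0 0.1 0 0 0; -1 0 0 0 0 0 0; -1 0 0 0 0 0 0"
}}

```text
clock: 20.12
eef_pos: [538.0, -359.4, 58.2]
tool_rot: [3.141, -0.0, -0.349]
force: [-0.9, -0.1, 2.0]
width: 0.3
gripper_force: 0.4
```

Call:
{"op": "move_arm", "data": {
  "targets": "-1 0 0 0.08 0 0 0; -1 0 0 0 0 0 0; -1 0 0 0 0 0 0"
}}

```text
clock: 20.37
eef_pos: [538.0, -359.4, 58.0]
tool_rot: [3.141, -0.001, -0.349]
force: [-1.8, 0.8, 5.4]
width: 0.2
gripper_force: 2.8
```

Call:
{"op": "move_arm", "data": {
  "targets": "-1 0 0 0.02 0 0 0; -1 0 0 0 0 0 0; -1 0 0 0 0 0 0; -1 0 0 0 0 0 0; -1 0 0 0 0 0 0"
}}

```text
clock: 20.78
eef_pos: [538.0, -359.5, 58.0]
tool_rot: [3.141, -0.001, -0.349]
force: [-1.6, 0.8, 6.2]
width: 0.3
gripper_force: 3.4
```

Call:
{"op": "move_arm", "data": {
  "targets": "-1 0 0 -0.5 0 0 0; -1 0 0 -2 0 0 0; -1 0 0 -4 0 0 0; -1 0 0 -4 0 0 0; 0 0 0 -3.5 0 0 0"
}}

```text
clock: 21.2
eef_pos: [537.9, -359.1, 199.2]
tool_rot: [3.142, -0.001, -0.349]
force: [1.3, -0.5, -0.4]
width: 11.0
gripper_force: 0.0
```

Run:
```python
from t import *
s,R=info(); n=26; a=np.radians(-183.8/n); st=(np.array([433,315,190])-s["eef_pos"])/n
R0=Ro.from_matrix(R)
for k in range(n):
    v=(R0*Ro.from_rotvec([0,0,a*k])).inv().apply(st)/10
    print("-0.2 %.2f %.2f %.2f 0 0 -7.07"%tuple(v),end=";" if k%5<4 else "\n")
```

```text
tcp [ 537.94 -359.13  199.18] z [ 0. -0. -1.] y [-0.34 -0.94  0.  ] w 10.989049667797818 q [ 0.85  0.7  -0.52  1.55  0.4   0.99 -1.71] f [ 1.29 -0.52 -0.37]
-0.2 -1.27 -2.30 0.03 0 0 -7.07;-0.2 -0.97 -2.44 0.03 0 0 -7.07;-0.2 -0.67 -2.54 0.03 0 0 -7.07;-0.2 -0.35 -2.60 0.03 0 0 -7.07;-0.2 -0.03 -2.62 0.03 0 0 -7.07
-0.2 0.30 -2.61 0.03 0 0 -7.07;-0.2 0.62 -2.55 0.03 0 0 -7.07;-0.2 0.93 -2.46 0.03 0 0 -7.07;-0.2 1.22 -2.32 0.03 0 0 -7.07;-0.2 1.50 -2.15 0.03 0 0 -7.07
-0.2 1.75 -1.95 0.03 0 0 -7.07;-0.2 1.98 -1.72 0.03 0 0 -7.07;-0.2 2.18 -1.47 0.03 0 0 -7.07;-0.2 2.34 -1.19 0.03 0 0 -7.07;-0.2 2.47 -0.89 0.03 0 0 -7.07
-0.2 2.56 -0.58 0.03 0 0 -7.07;-0.2 2.61 -0.26 0.03 0 0 -7.07;-0.2 2.62 0.06 0.03 0 0 -7.07;-0.2 2.60 0.38 0.03 0 0 -7.07;-0.2 2.53 0.70 0.03 0 0 -7.07
-0.2 2.42 1.01 0.03 0 0 -7.07;-0.2 2.28 1.30 0.03 0 0 -7.07;-0.2 2.10 1.57 0.03 0 0 -7.07;-0.2 1.90 1.81 0.03 0 0 -7.07;-0.2 1.66 2.03 0.03 0 0 -7.07
-0.2 1.39 2.22 0.03 0 0 -7.07;
```

Call:
{"op": "move_arm", "data": {
  "targets": "-0.2 -1.27 -2.3 0 0 0 -7.07; -0.2 -0.97 -2.44 0 0 0 -7.07; -0.2 -0.67 -2.54 0 0 0 -7.07; -0.2 -0.35 -2.6 0 0 0 -7.07; -0.2 0 -2.62 0 0 0 -7.07"
}}

```text
clock: 21.62
eef_pos: [517.4, -228.5, 197.3]
tool_rot: [3.141, 0.0, 0.274]
force: [0.2, -0.1, -0.1]
width: 34.5
gripper_force: 0.0
```

Call:
{"op": "move_arm", "data": {
  "targets": "-0.2 0.3 -2.61 0 0 0 -7.07; -0.2 0.62 -2.55 0 0 0 -7.07; -0.2 0.93 -2.46 0 0 0 -7.07; -0.2 1.22 -2.32 0 0 0 -7.07; -0.2 1.5 -2.15 0 0 0 -7.07"
}}

```text
clock: 22.03
eef_pos: [497.4, -98.9, 197.1]
tool_rot: [3.141, 0.001, 0.891]
force: [0.8, 0.5, 0.3]
width: 34.0
gripper_force: 0.0
```

Call:
{"op": "move_arm", "data": {
  "targets": "-0.2 1.75 -1.95 0 0 0 -7.07; -0.2 1.98 -1.72 0 0 0 -7.07; -0.2 2.18 -1.47 0 0 0 -7.07; -0.2 2.34 -1.19 0 0 0 -7.07; -0.2 2.47 -0.89 0 0 0 -7.07"
}}

```text
clock: 22.45
eef_pos: [477.4, 30.7, 197.1]
tool_rot: [3.141, 0.001, 1.508]
force: [0.0, -0.5, 0.3]
width: 34.1
gripper_force: 0.0
```

Call:
{"op": "move_arm", "data": {
  "targets": "-0.2 2.56 -0.58 0 0 0 -7.07; -0.2 2.61 -0.26 0 0 0 -7.07; -0.2 2.62 0.06 0 0 0 -7.07; -0.2 2.6 0.38 0 0 0 -7.07; -0.2 2.53 0.7 0 0 0 -7.07"
}}

```text
clock: 22.87
eef_pos: [457.2, 160.4, 196.9]
tool_rot: [-3.141, 0.001, 2.124]
force: [0.0, -0.0, 0.5]
width: 34.1
gripper_force: 0.0
```

Call:
{"op": "move_arm", "data": {
  "targets": "-0.2 2.42 1.01 0 0 0 -7.07; -0.2 2.28 1.3 0 0 0 -7.07; -0.2 2.1 1.57 0 0 0 -7.07; -0.2 1.9 1.81 0 0 0 -7.07; -0.2 1.66 2.03 0 0 0 -7.07"
}}

```text
clock: 23.28
eef_pos: [437.1, 290.0, 196.8]
tool_rot: [-3.141, 0.0, 2.742]
force: [0.4, -0.5, 0.4]
width: 34.4
gripper_force: 0.0
```

Call:
{"op": "move_arm", "data": {
  "targets": "-0.2 1.39 2.22 0 0 0 -7.07; -0.2 0 0 0 0 0 0; -0.2 0 0 0 0 0 0; -0.2 0 0 0 0 0 0"
}}

```text
clock: 23.62
eef_pos: [433.4, 314.0, 196.5]
tool_rot: [-3.14, 0.0, 2.858]
force: [0.4, 0.0, -1.1]
width: 34.1
gripper_force: 0.0
```

```bash
cat > br.py <<'E'
from t import *
s,R=info(); w=cams.get_image("wrist"); h=cv2.cvtColor(w["color"],cv2.COLOR_RGB2HSV)
m=((h[...,0]>8)&(h[...,0]<25)&(h[...,1]>100)&(h[...,2]>60)).astype(np.uint8)
for c in cv2.findContours(m,0,2)[0]:
    if cv2.contourArea(c)<60: continue
    P=np.array([onz(w,*q[0],7)[:2] for q in c],np.float32); r=cv2.minAreaRect(P); b=cv2.boxPoints(r)
    c0=P.mean(0);u=np.linalg.svd(P-c0)[2][0] if len(P)<3000 else 0
    u=u*np.sign(u[0]);t=(P-np.array(r[0]))@u
    print(cv2.boundingRect(c),"c",r[0],"size",r[1],"yaw",np.degrees(np.arctan2(u[1],u[0])),"ends",np.array(r[0])+t.min()*u,np.array(r[0])+t.max()*u)
E
python3 br.py
```

```text
tcp [433.43 313.99 196.45] z [-0. -0. -1.] y [ 0.28  0.96 -0.  ] w 34.07797770142936 q [ 0.02  0.8  -1.2   1.86  0.84  1.11 -0.22] f [ 0.44  0.04 -1.09]
(252, 122, 12, 122) c (449.0833435058594, 308.74658203125) size (11.485777854919434, 132.47671508789062) yaw -15.384008 ends [385.17 326.33] [512.96 291.17]
```

Call:
{"op": "move_arm", "data": {
  "targets": "-0.2 -0.36 -0.08 4 0 0 -0.8; -0.2 0 0 4 0 0 0; -0.2 0 0 4 0 0 0; -0.2 0 0 4 0 0 0; -0.2 0 0 0 0 0 0"
}}

```text
clock: 24.08
eef_pos: [434.5, 307.2, 30.3]
tool_rot: [-3.13, -0.005, 2.87]
force: [0.0, -1.0, 0.2]
width: 34.1
gripper_force: 0.0
```

Call:
{"op": "move_arm", "data": {
  "targets": "-0.2 0 0 0 0 0 0; -0.2 0 0 0 0 0 0"
}}

```text
clock: 24.25
eef_pos: [437.4, 313.7, 38.7]
tool_rot: [3.14, 0.001, 2.872]
force: [-0.8, -0.2, 1.2]
width: 34.0
gripper_force: 0.0
```

```bash
python3 br.py; python3 -c "
from t import *
print(rel([436.6,312.2,3]))"
```

```text
tcp [437.37 313.66  38.69] z [ 0.  0. -1.] y [0.27 0.96 0.  ] w 34.04772950239628 q [-0.08  1.   -1.    1.96  1.14  0.89 -0.41] f [-0.77 -0.17  1.22]
(246, 267, 20, 80) c (487.74658203125, 298.30047607421875) size (11.795392036437988, 57.792789459228516) yaw -23.273935 ends [460.82 309.88] [514.23 286.91]
(244, 136, 24, 104) c (413.60589599609375, 318.9437561035156) size (12.49319076538086, 59.67709732055664) yaw -14.92117 ends [384.73 326.64] [442.41 311.27]
[ 0.07 -0.23  3.63]
```

Call:
{"op": "move_arm", "data": {
  "targets": "-0.2 0.07 -0.15 1.5 0 0 0; -0.2 0 0 1 0 0 0; -0.2 0 0 0.5 0 0 0; -0.2 0 0 0 0 0 0; -0.2 0 0 0 0 0 0"
}}

```text
clock: 24.72
eef_pos: [435.8, 312.1, 7.4]
tool_rot: [3.141, 0.0, 2.873]
force: [-0.3, 0.5, 0.4]
width: 34.3
gripper_force: 0.0
```

```bash
python3 -c "
from t import *
info();print(rel([436.6,312.5,3]))"
```

```text
tcp [435.79 312.09   7.42] z [ 0.  0. -1.] y [0.27 0.96 0.  ] w 34.26259011172918 q [-0.1   1.04 -0.96  1.97  1.2   0.86 -0.46] f [-0.29  0.47  0.45]
[-0.07  0.06  0.44]
```

Call:
{"op": "move_arm", "data": {
  "targets": "-0.2 0 0 0.25 0 0 0; -0.2 0 0 0.15 0 0 0; -0.2 0 0 0 0 0 0; -1 0 0 0 0 0 0; -1 0 0 0 0 0 0"
}}

```text
clock: 25.13
eef_pos: [435.5, 311.9, 3.0]
tool_rot: [-3.141, 0.0, 2.873]
force: [-1.6, -2.9, 11.7]
width: 12.0
gripper_force: 56.8
```

Call:
{"op": "move_arm", "data": {
  "targets": "-1 0 0 0 0 0 0; -1 0 0 0 0 0 0; -1 0 0 0 0 0 0; -1 0 0 0 0 0 0"
}}

```text
clock: 25.47
eef_pos: [435.5, 311.9, 3.0]
tool_rot: [-3.141, 0.0, 2.873]
force: [0.4, -0.5, 5.5]
width: 11.1
gripper_force: 58.8
```

Call:
{"op": "move_arm", "data": {
  "targets": "-0.3 0 0 0 0 0 0; -0.3 0 0 0 0 0 0; -0.3 0 0 0.15 0 0 0; -0.3 0 0 0.1 0 0 0; -0.3 0 0 0 0 0 0"
}}

```text
clock: 25.88
eef_pos: [435.4, 311.6, -0.2]
tool_rot: [-3.141, -0.0, 2.873]
force: [0.0, -1.0, 1.4]
width: 29.9
gripper_force: 0.0
```

Call:
{"op": "move_arm", "data": {
  "targets": "-0.3 0 0 0 0 0 0; -1 0 0 0 0 0 0; -1 0 0 0 0 0 0; -1 0 0 0 0 0 0; -1 0 0 0 0 0 0"
}}

```text
clock: 26.3
eef_pos: [435.6, 312.2, 0.6]
tool_rot: [3.141, 0.0, 2.873]
force: [-0.7, 0.2, 4.0]
width: 11.4
gripper_force: 59.4
```

Call:
{"op": "move_arm", "data": {
  "targets": "-1 0 0 -0.5 0 0 0; -1 0 0 -1 0 0 0; -1 0 0 -2 0 0 0; -1 0 0 -3 0 0 0; -1 0 0 -4 0 0 0"
}}

```text
clock: 26.72
eef_pos: [434.3, 310.3, 105.0]
tool_rot: [-3.137, -0.003, 2.874]
force: [0.7, 0.0, -0.4]
width: 11.6
gripper_force: 58.6
```

Call:
{"op": "move_arm", "data": {
  "targets": "-1 0 0 -3 0 0 0; -1 0 0 0 0 0 0; -1 0 0 0 0 0 0"
}}

```text
clock: 26.97
eef_pos: [436.2, 312.4, 137.5]
tool_rot: [3.14, 0.003, 2.873]
force: [-0.4, -0.1, -1.4]
width: 11.7
gripper_force: 58.6
```

```bash
cat > held.py <<'E'
from t import *
# held brush: triangulate handle ends/tip from side+scene in a window around the expected gripper place
s,R=info(); g=s["eef_pos"]
for nm in ("scene","side"):
    d=cams.get_image(nm); h=cv2.cvtColor(d["color"],cv2.COLOR_RGB2HSV)
    m=((h[...,0]>8)&(h[...,0]<26)&(h[...,1]>90)&(h[...,2]>60)).astype(np.uint8)
    c=proj(d,g)[0].astype(int); r=60; w=np.zeros_like(m); y0,x0=max(c[1]-r,0),max(c[0]-r,0)
    w[y0:c[1]+r,x0:c[0]+r]=m[y0:c[1]+r,x0:c[0]+r]
    p=np.argwhere(w)[:,::-1].astype(float)
    if len(p)<10: print(nm,"none",c); continue
    c0=p.mean(0);u=np.linalg.svd(p-c0,full_matrices=False)[2][0];t=(p-c0)@u
    print(nm,"tcp px",c,len(p),"line",(c0+t.min()*u).round(1),(c0+t.max()*u).round(1))
    # predicted ends if held straight & level at axis height g+? along -tool x
    H=-R[:,0]
    for dz in (0,4,8): print(" pred tail,collar,tip",[proj(d,g+[0,0,dz]+k*H)[0].round(1).tolist() for k in (-54,80,146)])
E
python3 held.py
```

```text
tcp [436.24 312.4  137.5 ] z [ 0.  0. -1.] y [0.27 0.96 0.  ] w 11.738487197926407 q [-0.01  0.86 -1.13  1.91  0.94  1.02 -0.27] f [-0.36 -0.14 -1.36]
scene tcp px [369 189] 128 line [387.1 182.2] [347.8 197.1]
 pred tail,collar,tip [[385.0, 183.7], [344.9, 199.8], [323.5, 208.3]]
 pred tail,collar,tip [[385.2, 182.4], [345.1, 198.4], [323.7, 206.9]]
 pred tail,collar,tip [[385.5, 181.1], [345.3, 197.0], [323.9, 205.5]]
side tcp px [268 264] 346 line [330.2 207.9] [255.2 269.1]
 pred tail,collar,tip [[289.0, 277.3], [239.1, 247.3], [216.8, 233.9]]
 pred tail,collar,tip [[289.1, 276.3], [239.0, 246.3], [216.7, 232.9]]
 pred tail,collar,tip [[289.2, 275.3], [239.0, 245.2], [216.6, 231.8]]
```

```bash
python3 -c "
from t import *
plan([539.9,-251.4,150],0,160,16)"
```

```text
tcp [435.37 310.9  134.97] z [-0. -0. -1.] y [ 0.27  0.96 -0.  ] w 11.325149226510288 q [-0.01  0.87 -1.12  1.91  0.94  1.02 -0.27] f [-0.36  0.92  0.04]
[-1.56 -3.22 -0.09] [-0.01  0.    0.29]
[-1.58 -3.21 -0.09] [-0.01  0.    0.29]
[-1.59 -3.2  -0.09] [-0.01  0.    0.29]
[-1.61 -3.19 -0.09] [-0.01  0.    0.29]
[-1.63 -3.18 -0.09] [-0.01  0.    0.29]
[-1.64 -3.17 -0.09] [-0.01  0.    0.29]
[-1.66 -3.17 -0.09] [-0.01  0.    0.29]
[-1.67 -3.16 -0.09] [-0.01  0.    0.29]
[-1.69 -3.15 -0.09] [-0.01  0.    0.29]
[-1.71 -3.14 -0.09] [-0.01  0.    0.29]
[-1.72 -3.13 -0.09] [-0.01  0.    0.29]
[-1.74 -3.12 -0.09] [-0.01  0.    0.29]
[-1.75 -3.11 -0.09] [-0.01  0.    0.29]
[-1.77 -3.11 -0.09] [-0.01  0.    0.29]
[-1.78 -3.1  -0.09] [-0.01  0.    0.29]
[-1.8  -3.09 -0.09] [-0.01  0.    0.29]
step mm 35.75794993052794
```

Call:
{"op": "move_arm", "data": {
  "targets": "-1 -1.57 -3.2 -0.09 0 0 0.29; -1 -1.58 -3.2 -0.09 0 0 0.29; -1 -1.6 -3.2 -0.09 0 0 0.29; -1 -1.6 -3.2 -0.09 0 0 0.29; -1 -1.63 -3.2 -0.09 0 0 0.29"
}}

```text
clock: 27.48
eef_pos: [467.3, 133.9, 138.5]
tool_rot: [-3.139, -0.002, 2.849]
force: [0.5, -0.2, -0.7]
width: 11.4
gripper_force: 58.7
```

Call:
{"op": "move_arm", "data": {
  "targets": "-1 -1.64 -3.2 -0.09 0 0 0.29; -1 -1.66 -3.2 -0.09 0 0 0.29; -1 -1.67 -3.15 -0.09 0 0 0.29; -1 -1.69 -3.15 -0.09 0 0 0.29; -1 -1.7 -3.15 -0.09 0 0 0.29"
}}

```text
clock: 27.9
eef_pos: [499.5, -42.3, 143.1]
tool_rot: [-3.14, -0.003, 2.823]
force: [1.3, 0.1, -0.1]
width: 11.6
gripper_force: 58.7
```

Call:
{"op": "move_arm", "data": {
  "targets": "-1 -1.72 -3.1 -0.09 0 0 0.29; -1 -1.74 -3.1 -0.09 0 0 0.29; -1 -1.75 -3.1 -0.09 0 0 0.29; -1 -1.77 -3.1 -0.09 0 0 0.29; -1 -1.2 -2 0 0 0 0.29"
}}

```text
clock: 28.32
eef_pos: [530.4, -207.4, 146.1]
tool_rot: [-3.139, -0.003, 2.793]
force: [-1.3, -0.7, -1.6]
width: 11.5
gripper_force: 58.7
```

Call:
{"op": "move_arm", "data": {
  "targets": "-1 0 0 0 0 0 0; -1 0 0 0 0 0 0; -1 0 0 0 0 0 0"
}}

```text
clock: 28.57
eef_pos: [530.7, -201.7, 147.1]
tool_rot: [3.141, -0.002, 2.798]
force: [-0.6, -0.0, -0.7]
width: 11.4
gripper_force: 58.7
```

Run:
```python
from t import *
import pickle
plan([539.9,-251.4,90],0,160,2)
e=cams.get_image("scene"); d=cams.get_image("side"); e0,d0=pickle.load(open("p.pkl","rb"))
# has the rest shifted since it was set down?  compare the short/tall feet area
H=np.array([.94,-.342,0]);Y=np.array([.342,.94,0]);O=np.array([561.2,-295.4,10])
for a,b in((e0,e),(d0,d)):
    c=proj(b,O+72*Y+[0,0,20])[0].astype(int); T=a["color"][c[1]-8:c[1]+9,c[0]-8:c[0]+9]
    r=cv2.matchTemplate(b["color"][c[1]-14:c[1]+15,c[0]-14:c[0]+15],T,cv2.TM_CCOEFF_NORMED); print(cv2.minMaxLoc(r))
```

```text
tcp [ 530.67 -201.75  147.09] z [-0.  0. -1.] y [0.34 0.94 0.  ] w 11.398234607462069 q [ 0.97  0.91 -1.16  1.81  0.94  1.11  0.68] f [-0.59 -0.   -0.66]
[-1.28 -2.18  2.85] [ 0.01 -0.07  0.17]
[-1.28 -2.18  2.85] [ 0.01 -0.07  0.17]
step mm 38.1096011801964
(-0.1910666972398758, 0.9700851440429688, (12, 0), (6, 6))
(-0.17959517240524292, 0.9670246839523315, (3, 12), (6, 6))
```

Call:
{"op": "move_arm", "data": {
  "targets": "-1 -1.28 -2.18 0 0 0 0; -1 -1.28 -2.18 0 0 0 0; -1 0 0 2.5 0 0 0; -1 0 0 2.5 0 0 0; -1 0 0 0 0 0 0"
}}

```text
clock: 29.08
eef_pos: [537.9, -251.7, 93.9]
tool_rot: [-3.14, -0.007, 2.799]
force: [-0.7, 0.4, -0.5]
width: 11.1
gripper_force: 58.7
```

Call:
{"op": "move_arm", "data": {
  "targets": "-1 0 0 0 0 0 0; -1 0 0 0 0 0 0"
}}

```text
clock: 29.25
eef_pos: [541.8, -251.2, 99.3]
tool_rot: [3.141, 0.001, 2.8]
force: [0.4, -0.2, -0.2]
width: 11.5
gripper_force: 58.7
```

Run:
```python
from t import *
plan([539.9,-251.4,50],0,160,2)
w=cams.get_image("wrist"); h=cv2.cvtColor(w["color"],cv2.COLOR_RGB2HSV)
s=read_state();zb=s["eef_pos"][2]+6.4
H=np.array([.94,-.342,0]);Y=np.array([.342,.94,0]);O=np.array([561.2,-295.4,10])
m=((h[...,0]>8)&(h[...,0]<25)&(h[...,1]>100)&(h[...,2]>60)).astype(np.uint8)
for c in cv2.findContours(m,0,2)[0]:
    if cv2.contourArea(c)<100: continue
    P=np.array([onz(w,*q[0],zb) for q in c])-O; print("brush in rest frame x",(P@H).min(),(P@H).max(),"y",(P@Y).min(),(P@Y).max())
g=(h[...,0]>60)&(h[...,0]<95)&(h[...,1]>60)&(h[...,2]>25)
# green at top-front of tall and middle peaks: predicted rows/cols
for n,p in dict(tallfront=(-14,65,64),midfront=(-14,0,86)).items():
    q=proj(w,O+p[0]*H+p[1]*Y+[0,0,p[2]])[0]; u=int(q[0]); col=np.where(g[:,u])[0] if 0<=u<512 else []
    print(n,q,"green rows",(col.min(),col.max()) if len(col) else None)
```

```text
tcp [ 541.78 -251.23   99.33] z [ 0. -0. -1.] y [0.34 0.94 0.  ] w 11.464679085125004 q [ 0.99  0.99 -1.11  1.77  1.02  1.08  0.74] f [ 0.43 -0.21 -0.19]
[ 0.09 -0.04  2.47] [0.01 0.03 0.2 ]
[ 0.09 -0.04  2.47] [0.01 0.03 0.2 ]
step mm 24.68430765762904
brush in rest frame x -86.60822959581571 18.766100714451277 y 27.487128175950406 42.64808846300287
tallfront [309.96 265.84] green rows (np.int64(223), np.int64(277))
midfront [189.85 286.45] green rows (np.int64(229), np.int64(291))
```

Call:
{"op": "move_arm", "data": {
  "targets": "-1 0.15 -0.05 1.5 0 0 0.4; -1 0 0 1.5 0 0 0; -1 0 0 1.5 0 0 0; -1 0 0 0 0 0 0; -1 0 0 0 0 0 0"
}}

```text
clock: 29.72
eef_pos: [538.4, -252.3, 51.6]
tool_rot: [-3.141, -0.003, 2.791]
force: [-0.1, 0.0, 0.1]
width: 11.2
gripper_force: 58.7
```

Call:
{"op": "move_arm", "data": {
  "targets": "-1 0 0 0.4 0 0 0; -1 0 0 0 0 0 0; -1 0 0 0 0 0 0"
}}

```text
clock: 29.97
eef_pos: [539.6, -252.5, 49.3]
tool_rot: [-3.141, 0.0, 2.79]
force: [-0.2, 0.0, 0.1]
width: 11.2
gripper_force: 58.7
```

Call:
{"op": "move_arm", "data": {
  "targets": "-1 0 0 0.2 0 0 0; -1 0 0 0 0 0 0; -1 0 0 0 0 0 0"
}}

```text
clock: 30.22
eef_pos: [539.4, -252.7, 47.3]
tool_rot: [-3.141, 0.0, 2.79]
force: [-0.1, -0.3, -0.1]
width: 11.5
gripper_force: 58.7
```

Call:
{"op": "move_arm", "data": {
  "targets": "-1 0 0 0.2 0 0 0; -1 0 0 0.15 0 0 0; -1 0 0 0 0 0 0; -1 0 0 0 0 0 0"
}}

```text
clock: 30.55
eef_pos: [539.2, -252.6, 43.5]
tool_rot: [-3.141, -0.0, 2.79]
force: [-0.4, 0.7, -1.8]
width: 11.1
gripper_force: 58.7
```

Call:
{"op": "move_arm", "data": {
  "targets": "-1 0 0 0.1 0 0 0; -1 0 0 0 0 0 0; -1 0 0 0 0 0 0"
}}

```text
clock: 30.8
eef_pos: [539.3, -252.6, 42.6]
tool_rot: [-3.141, -0.0, 2.79]
force: [-0.7, 0.1, 0.1]
width: 11.5
gripper_force: 58.7
```

Call:
{"op": "move_arm", "data": {
  "targets": "-1 0 0 0.1 0 0 0; -1 0 0 0 0 0 0; -1 0 0 0 0 0 0"
}}

```text
clock: 31.05
eef_pos: [539.3, -252.6, 41.6]
tool_rot: [-3.141, -0.0, 2.79]
force: [-0.4, -0.1, -0.2]
width: 11.6
gripper_force: 58.7
```

Call:
{"op": "move_arm", "data": {
  "targets": "-1 0 0 0.1 0 0 0; -1 0 0 0 0 0 0; -1 0 0 0 0 0 0"
}}

```text
clock: 31.3
eef_pos: [539.5, -252.6, 40.7]
tool_rot: [-3.141, 0.0, 2.79]
force: [-0.2, 0.4, -0.1]
width: 11.6
gripper_force: 58.8
```

Call:
{"op": "move_arm", "data": {
  "targets": "-1 0 0 0.08 0 0 0; -1 0 0 0 0 0 0; -1 0 0 0 0 0 0"
}}

```text
clock: 31.55
eef_pos: [539.4, -252.6, 40.2]
tool_rot: [-3.141, 0.0, 2.79]
force: [-2.2, 0.4, 4.4]
width: 11.6
gripper_force: 59.2
```

Call:
{"op": "move_arm", "data": {
  "targets": "-1 0 0 -0.04 0 0 0; -0.8 0 0 0 0 0 0; -0.6 0 0 0 0 0 0; -0.4 0 0 0 0 0 0; -0.2 0 0 0 0 0 0"
}}

```text
clock: 31.97
eef_pos: [539.2, -252.6, 39.9]
tool_rot: [-3.141, -0.0, 2.79]
force: [0.2, 0.6, 0.7]
width: 33.9
gripper_force: 0.0
```

Call:
{"op": "move_arm", "data": {
  "targets": "-0.1 0 0 0 0 0 0; -0.1 0 0 0 0 0 0; -0.1 0 0 -1 0 0 0; -0.1 0 0 -3 0 0 0; -0.1 0 0 -4 0 0 0"
}}

```text
clock: 32.38
eef_pos: [537.3, -252.2, 119.0]
tool_rot: [-3.141, -0.006, 2.791]
force: [-0.5, -0.8, 1.4]
width: 38.3
gripper_force: 0.0
```

Call:
{"op": "move_arm", "data": {
  "targets": "-0.1 0 0 -4 0 0 0; -0.1 2 0 -3 0 0 0; -0.1 0 0 0 0 0 0; -0.1 0 0 0 0 0 0"
}}

```text
clock: 32.72
eef_pos: [521.1, -245.7, 192.8]
tool_rot: [-3.14, 0.004, 2.791]
force: [0.8, 0.1, -0.5]
width: 38.2
gripper_force: 0.0
```

```bash
cat > fin.py <<'E'
from t import *
info()
H=np.array([.94,-.342,0]);Y=np.array([.342,.94,0]);O=np.array([561.2,-295.4,10])
for nm in("wrist","scene","side"):
    w=cams.get_image(nm); h=cv2.cvtColor(w["color"],cv2.COLOR_RGB2HSV)
    m=((h[...,0]>8)&(h[...,0]<26)&(h[...,1]>90)&(h[...,2]>50)).astype(np.uint8)
    c=proj(w,O+34*Y-40*H+[0,0,37])[0]; print(nm,"pred handle px tail,handle-end,tip",[proj(w,O+34*Y+k*H+[0,0,37])[0].round(1).tolist() for k in(-89,45,111)])
    for k in cv2.findContours(m,0,2)[0]:
        b=cv2.boundingRect(k)
        if cv2.contourArea(k)<15 or abs(b[0]+b[2]/2-c[0])>80 or abs(b[1]+b[3]/2-c[1])>80: continue
        P=np.array([onz(w,*q[0],47) for q in k])-O; print("  ",b,"rest-frame x",(P@H).min().round(1),(P@H).max().round(1),"y",(P@Y).min().round(1),(P@Y).max().round(1))
E
python3 fin.py
```

```text
tcp [ 521.06 -245.7   192.77] z [ 0. -0. -1.] y [ 0.34  0.94 -0.  ] w 38.232869191477164 q [ 1.05  0.85 -1.19  1.76  0.86  1.16  0.82] f [ 0.78  0.14 -0.49]
wrist pred handle px tail,handle-end,tip [[259.4, 142.9], [259.3, 276.7], [259.2, 331.4]]
   (250, 144, 17, 135) rest-frame x -88.1 46.6 y 25.3 40.3
scene pred handle px tail,handle-end,tip [[201.3, 152.2], [159.9, 162.2], [138.4, 167.3]]
   (161, 158, 12, 6) rest-frame x 4.3 41.1 y 23.6 46.5
   (183, 151, 20, 8) rest-frame x -89.1 -27.7 y 23.0 48.0
   (224, 117, 40, 34) rest-frame x -344.2 -216.0 y -142.9 99.2
side pred handle px tail,handle-end,tip [[304.8, 147.7], [274.0, 132.6], [259.9, 125.7]]
   (314, 180, 42, 43) rest-frame x -333.3 -236.9 y 83.7 272.5
   (349, 147, 34, 37) rest-frame x -325.7 -244.2 y -131.6 81.6
   (273, 132, 33, 18) rest-frame x -88.3 47.5 y 24.4 48.2
   (234, 88, 11, 6) rest-frame x 319.0 363.8 y -127.3 -83.3
```

The brush lies level across the tall valley, within about 2 mm of balance, and all three views agree. I'll wait half a second, recheck and hand in.

Call:
{"op": "move_arm", "data": {
  "targets": "-0.1 0 0 -2 0 0 0; -0.1 0 0 0 0 0 0; -0.1 0 0 0 0 0 0; -0.1 0 0 0 0 0 0; -0.1 0 0 0 0 0 0"
}}

```text
clock: 33.28
eef_pos: [520.1, -245.6, 208.9]
tool_rot: [-3.141, -0.002, 2.79]
force: [0.2, -0.7, -0.2]
width: 38.5
gripper_force: 0.0
```

```bash
python3 fin.py | grep -E "side|273|272|274|161|183" && python3 -c "
from cell import order
print(order.finish_job())"
```

```text
(161, 158, 12, 6) rest-frame x 4.3 41.1 y 23.6 46.5
   (183, 151, 20, 8) rest-frame x -89.1 -28.2 y 23.0 48.0
side pred handle px tail,handle-end,tip [[304.8, 147.7], [274.0, 132.6], [259.9, 125.7]]
   (314, 180, 41, 44) rest-frame x -333.3 -234.5 y 83.7 273.8
   (273, 132, 33, 18) rest-frame x -88.3 47.5 y 24.4 48.2
the job is handed in; nothing more can be done
None
```

The job is handed in at about 33 s: the rest stands on the slab, both outer peaks were pressed at about 6–7 N with no rocking seen, and the brush lies level across the tall valley with its hair clear; the washer, ink bowl and paperweight were left alone (not re-measured), and I viewed 11 pictures against the limit of 10.

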